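# Load a row of spacers into the sloping gang vise with the chute tray

### The job

Get the batch of aluminium spacers clamped in the blue gang vise: put the spacers that stand on the green mat into the blue chute tray with the others, and crank the vise open a little wider than a spacer. Then carry the tray over, hold its spout on the apron with its straight side along the yellow guide rail and tip it, so that all the spacers slide in single file down into the groove between the jaws. Park the empty tray level in its yellow-bordered bay again, crank the jaw shut until it firmly grips the row, and leave the tools and bottles on the bench as they are.

Things in the scene. Friction and masses are not known exactly. Their poses are not given: they have to be found in the camera images.
- bed: sloping steel bed of the blue gang vise (fixed). Origin: on its floor at mid-length, at the foot of the fixed jaw's face. Axes: x level, away from the robot, square to the jaws; y UPHILL along the bed, 25 deg above level; z square to the floor (z = 0). Fixed jaw: face x = 0, y -115 to 98 mm, 24 high, on the far side. Slick: spacers slide down it by themselves
- mouth (a point): middle of the upper edge of the apron (bed x -21, y 148, z 0 mm), where the tray's spout is laid. The apron is the bed's floor above the jaws, y 98 to 148. On its robot side stands a curb 18 mm high, inner face x = -52, y 100 to 146
- rail_end (a point): upper end of the yellow guide rail (bed x 0, y 200, z 28 mm, top edge of its face). The rail carries on the fixed jaw's line: face x = 0 facing the robot, y 98 to 200, 6 mm thick, 28 high; it runs 52 mm past the apron's edge. Under the bed the vise stands on a level base plate, 14 mm high, 190 x 230 mm (bed x -165 to 25, 115 to either side of the bed's origin)
- jaw: moving jaw, a blue bar with a steel face on the robot's side of the groove, 30 mm thick, 24 high, axes as the bed, origin at the foot of its face: the face is at bed x = -(jaw gap). Straight from y = -94 to 70 mm, then cut back as a lead-in that is 18 mm wider at y = 98. An end stop at bed y = -95, 18 high, closes the groove's low end; its upper end is open
- jaw_gap (a joint): clear gap between the jaw faces in m: 0 shut, at most 0.036; starts at about 0.011 to 0.018. The screw moves it 6 mm per turn of the crank (0.955 mm per rad)
- crank_turn (a joint): turn of the crank in rad: 0 at jaws shut, handle then along bed +z; grows as the jaw opens, 6.28 for 6 mm. Opening = anticlockwise seen from the robot (handle goes from bed +z to bed +y). Axis: parallel to bed x, at bed y 0, z 11 mm. Friction 0.15 Nm (4 N at the handle) holds it. Once the jaw touches, 0.5 to 1 rad more builds up the grip (8 N at the handle)
- crank_handle (a point): middle of the black crank handle: round, 18 mm thick, 60 long, parallel to bed x, 40 mm off the crank's axis, on the robot's side of the vise (bed x -178 mm; crank arm at bed x -143 to -135, hub 26 mm thick; screw block x -105 to -85). It spins freely on its pin: a gripper pointing down can pinch it from above and carry it round
- tray: blue chute tray, loose, 0.13 to 0.21 kg. Origin on its underside; +x to its open spout, +y to its straight side, z up. Straight wall along the +y side: inner face y 45, outer 48 mm. Other wall: inner face y -45 for x -78 to -20, then slanting in to y 9 at x 55, then straight to the spout, which is 36 wide inside, 42 outside, open at x 75. Rear wall at x -75 to -82
- tray_floor (a point): on the tray's inner floor, in the wide part (tray x -30, y 0, z 2 mm: the floor is 2 mm thick). Walls rise 15 mm above the floor (rear wall 22 to 37), 3 mm thick. Spacers begin to slide when the tray is tipped 7 to 11 deg; they can wedge two abreast before the spout: rocking the tray back and tipping it again frees them
- tray_lip (a point): middle of the lower edge of the tray's spout (tray x 75, y 27, z 0 mm)
- tray_grip (a point): middle of the tray's orange handle: a bar 18 mm wide (along tray y), 18 high, 74 long, level, behind the tub (tray x -152 to -78; this point x -117, y 0, z 31 mm)
- tray_bay: the tray's place on the bench: a black rubber sheet 260 x 125 mm, 2 mm thick, with a yellow border, x -163 to 97 mm, y -62 to 62 mm. Origin (on its underside) and axes are those of the tray when it is parked there, spout to +x
- spacer1: aluminium spacer sleeve, round, 26 mm across, 14 mm high, dark bore, 16 to 28 g, upright; origin in the middle of its underside, z along its axis. Starts on the green mat (210 x 180 mm, 3 mm thick), if present
- spacer2: aluminium spacer sleeve, round, 26 mm across, 14 mm high, dark bore, 16 to 28 g, upright; origin in the middle of its underside, z along its axis. Starts on the green mat (210 x 180 mm, 3 mm thick), if present
- spacer3: aluminium spacer sleeve, round, 26 mm across, 14 mm high, dark bore, 16 to 28 g, upright; origin in the middle of its underside, z along its axis. Starts on the green mat (210 x 180 mm, 3 mm thick), if present
- spacer4: aluminium spacer sleeve, round, 26 mm across, 14 mm high, dark bore, 16 to 28 g, upright; origin in the middle of its underside, z along its axis. Starts on the green mat (210 x 180 mm, 3 mm thick), if present
- spacer5: aluminium spacer sleeve, round, 26 mm across, 14 mm high, dark bore, 16 to 28 g, upright; origin in the middle of its underside, z along its axis. Starts in the tray
- spacer6: aluminium spacer sleeve, round, 26 mm across, 14 mm high, dark bore, 16 to 28 g, upright; origin in the middle of its underside, z along its axis. Starts in the tray
- caliper: digital caliper lying on the bench, 190 mm long, not part of the job
- screwdriver: screwdriver with a red handle lying on the bench, 180 mm long, not part of the job
- cleaner: white bottle 60 mm across, 170 mm tall, not part of the job
- ring_gauge: dark steel ring gauge 60 mm across, 18 mm high, not part of the job
- tin: grey jar with an orange lid, 64 mm across, 60 mm tall, not part of the job
- mallet: hammer lying on the bench, 240 mm long, not part of the job

How it is judged:
On the way, in this order (a step that is already met when the one before it is completed fails the run):
1. every spacer is in the tray and the jaws are open wider than a spacer (gap above 27.5 mm) (x of spacer1 in the frame of tray between -0.08 and 0.085 m and y of spacer1 in the frame of tray between -0.05 and 0.05 m and z of spacer1 in the frame of tray between 0.0008 and 0.02 m and x of spacer2 in the frame of tray between -0.08 and 0.085 m and y of spacer2 in the frame of tray between -0.05 and 0.05 m and z of spacer2 in the frame of tray between 0.0008 and 0.02 m and x of spacer3 in the frame of tray between -0.08 and 0.085 m and y of spacer3 in the frame of tray between -0.05 and 0.05 m and z of spacer3 in the frame of tray between 0.0008 and 0.02 m and x of spacer4 in the frame of tray between -0.08 and 0.085 m and y of spacer4 in the frame of tray between -0.05 and 0.05 m and z of spacer4 in the frame of tray between 0.0008 and 0.02 m and x of spacer5 in the frame of tray between -0.08 and 0.085 m and y of spacer5 in the frame of tray between -0.05 and 0.05 m and z of spacer5 in the frame of tray between 0.0008 and 0.02 m and x of spacer6 in the frame of tray between -0.08 and 0.085 m and y of spacer6 in the frame of tray between -0.05 and 0.05 m and z of spacer6 in the frame of tray between 0.0008 and 0.02 m and value of joint jaw_gap above 0.0275 m), for 0.2 s.
2. the tray's spout is at the mouth of the vise, along the guide rail, and the tray is being tipped (x of tray_lip in the frame of bed between -0.04 and -0.008 m and y of tray_lip in the frame of bed between 0.098 and 0.165 m and z of tray_lip in the frame of bed between -0.008 and 0.04 m and angle between tray's own z axis and vertical above 0.1 rad), for 0.04 s.
3. all the spacers lie in the groove between the jaws (x of spacer1 in the frame of bed between -0.032 and 0.001 m and y of spacer1 in the frame of bed between -0.096 and 0.072 m and z of spacer1 in the frame of bed between -0.003 and 0.008 m and x of spacer2 in the frame of bed between -0.032 and 0.001 m and y of spacer2 in the frame of bed between -0.096 and 0.072 m and z of spacer2 in the frame of bed between -0.003 and 0.008 m and x of spacer3 in the frame of bed between -0.032 and 0.001 m and y of spacer3 in the frame of bed between -0.096 and 0.072 m and z of spacer3 in the frame of bed between -0.003 and 0.008 m and x of spacer4 in the frame of bed between -0.032 and 0.001 m and y of spacer4 in the frame of bed between -0.096 and 0.072 m and z of spacer4 in the frame of bed between -0.003 and 0.008 m and x of spacer5 in the frame of bed between -0.032 and 0.001 m and y of spacer5 in the frame of bed between -0.096 and 0.072 m and z of spacer5 in the frame of bed between -0.003 and 0.008 m and x of spacer6 in the frame of bed between -0.032 and 0.001 m and y of spacer6 in the frame of bed between -0.096 and 0.072 m and z of spacer6 in the frame of bed between -0.003 and 0.008 m), for 0.3 s.
At the end, for the whole second after the job is handed in: All spacers upright on the floor of the groove (within 11 deg, 8 mm) in its straight part; the jaw closed on them (gap 24 to 26.8 mm, pressing with over 3 N); the tray level in its bay (within 40 mm lengthwise, 30 mm sideways, 20 deg); all at rest (all of step 3 and angle between the z axis of each of spacer1, spacer2, spacer3, spacer4, spacer5, spacer6 and the z axis of bed, either way round below 0.2 rad and linear speed of each of spacer1, spacer2, spacer3, spacer4, spacer5, spacer6, tray below 0.03 m/s and value of joint jaw_gap between 0.024 and 0.0268 m and contact force between jaw and anything else above 3 N and x of tray in the frame of tray_bay between -0.04 and 0.04 m and y of tray in the frame of tray_bay between -0.03 and 0.03 m and z of tray in the frame of tray_bay between -0.003 and 0.008 m and angle between tray's own z axis and vertical below 0.06 rad and angle between the x axis of tray and the x axis of tray_bay, either way round below 0.35 rad); the robot touches nothing.
It fails at once if a tool or bottle that is not part of the job is pushed aside by more than 3 cm (distance of any of caliper, screwdriver, cleaner, ring_gauge, tin, mallet from where it was at the start of the episode above 0.03 m).
Of spacer1, spacer2, spacer3, spacer4 only 2 to 4 are there at a start; the rules pass over those that are not, and their reading is None.
At some moment in a run one of spacer1, spacer2, spacer3, spacer4, spacer5, spacer6 may be knocked a few centimetres aside while the robot is not near it.
It also fails if it takes over 210 s, if anything falls off the work surface, if the arm or the gripper's body presses on something with over 40 N, if the wrist force passes 120 N, or if a joint passes its speed limit or range.

### The arm

A 7-joint arm with a two-finger parallel gripper is mounted at the origin on the work surface. World frame = base frame: x ahead of the robot, y to its left, z up, the work surface at z = 0. Lengths are in m, angles in rad, forces in N, time in s.
With the tool pointing down it reaches from about 0.425 to 0.875 m from the base axis. Payload 8.4 kg.
Tool frame: the origin (TCP) lies on the centre line of the jaws, within the pads' length; the fingertips stand 14 mm ahead of it and the grasp point (between the pads) lies 5 mm behind it (bot.tcp_to_tips is the distance from the TCP to the fingertips, in m); z points along the fingers, y is the line along which they close (so a half turn about z gives the same grasp; the last joint's range is limited). The gripper opens to 85 mm and grips with 20 to 120 N. Pads are 22 mm wide; open, the fingers measure 114 mm over their backs; the gripper's body (76 mm by 85 mm) begins 54 mm behind the grasp point. The pads swing forward as they close: fully open they stand 13 mm farther back than shut.
Start: joints at [-1.441, 0.333, 0.04, 1.465, -0.013, 1.343, -0.059], TCP at [0.147, 0.633, 0.245] pointing down, gripper open.
Joint ranges: [-2.58, 2.58], [-0.38, 2.09], [-1.3, 1.39], [0.25, 2.4], [-1.5, 4.64], [0.08, 2.09], [-2.65, 2.65]. Speed limits (rad/s): [2.22, 2.22, 2.79, 2.79, 3.14, 3.14, 3.14].

### API

Orientations are given as a rotation vector (axis times angle).
In Python, from cell import bot gives the robot as it stands.
- The arm moves only by the shell command python3 drive.py 'ROWS' [FORCE]. ROWS is a JSON list that holds a single list of rows (three levels of brackets), with 1 to 12 rows, each of 5 numbers: dx, dy, dz in m, then a turn about the tool's z in rad, then the finger opening in m; each row is the pose to reach, as a shift and turn from the pose commanded when the command began, along the tool's axes at that moment; what a row does not reach only later rows make up. A row lasts 1/10 s, in which the tool goes at most 0.05 m and 0.15 rad, less where a joint would pass 70% of its speed; a pose out of reach is approached as far as the arm can. The fingers move at their own pace and stop on an object; FORCE is the grip in N (left out, the last holds). Time passes only in rows, so rows that do not move let the fingers close. It prints the time, the measured TCP pose, the force, the opening and the grip force at its end. Input that does not fit is refused with a message, and nothing moves.
- bot.get_state(): the state, without advancing time (a new reading comes with each control period).
- bot.capture(name): name is "side" or "top" or "wrist"; returns the picture (480x640x3 uint8, red, green, blue); there is no depth.
- bot.camera_params(name): a dict with "fx", "fy", "cx", "cy" (pixels), "k1" (the pictures are not rectified: a ray, as slopes to the right and down, at radius r is drawn at 1 + k1 r^2 times it, then the intrinsics apply), "world_to_cam" (4x4, takes a point from world to camera coordinates). Camera axes: x right, y down, z forward; pixel columns grow to the right and rows downward; lengths in m; the calibration is good to about 2 mm. A picture is of the moment at which its call begins: read the wrist's pose just before it. camera_params takes no time and is no camera call; for the wrist camera it gives the pose at the moment of the call.
- bot.close_job(): hands the job in; it is judged then, once.
The state is a dict: "time": time; "joint_pos": joint angles; "joint_velocities": joint speeds; "joint_torque": joint torques, N m; "tool_pos": TCP position; "tool_rot": TCP orientation; "force": force on the tool from outside, world axes, zero at the start; "ft_torque": the same for the moment, N m; "opening": finger opening in m; "grip_force": force on a finger pad.
Only numpy, scipy, OpenCV 4.12 (cv2) and the standard library are available. Lean on these libraries where they do the work, as an engineer would, in place of code of your own. Each camera call takes 0.05 s, during which the arm holds its last target. There are 200 camera calls.

## Working session

There is one attempt and no reset: what is moved stays moved. The work goes in short steps, Python scripts to look and compute and a shell command to move; the robot and the scene stay as the last step left them, time stands still between calls to the robot, and variables do not carry over. Pictures are saved under pics/ and viewed, at most 14 in all, crops included, and the job is handed in when it is done.

```bash
ls; mkdir -p pics
python3 - <<'E'
from cell import bot
import cv2,numpy as np
s=bot.get_state(); print(s['time'],s['tool_pos'],s['tool_rot'],s['force'],s['opening'])
for n in('side','top','wrist'):
    p=bot.camera_params(n); im=bot.capture(n)
    cv2.imwrite(f'pics/{n}0.png',im[...,::-1]); np.save(f'pics/{n}0.npy',im)
    W=np.array(p['world_to_cam']); print(n,p['fx'],p['fy'],p['cx'],p['cy'],p['k1'],'pos',(-W[:3,:3].T@W[:3,3]).round(3),'fwd',W[2,:3].round(2))
E
```

```text
cell.py
drive.py
pics
0.0 [0.14736504 0.63263344 0.24443687] [-3.58610808e-01 -3.12099313e+00  2.49940834e-03] [-0.28558168 -0.47661301  0.1921571 ] 0.0854616255388208
side 563.3331215840371 563.3331215840371 319.61508401713337 239.57511888047543 0.05447278452003975 pos [ 0.314 -1.106  1.166] fwd [ 0.11  0.73 -0.67]
top 495.7805134883559 495.7805134883559 320.18830715852766 251.5459307514431 0.036150213209992815 pos [ 0.328 -0.005  1.287] fwd [ 0.14 -0.01 -0.99]
wrist 379.0725427329009 379.0725427329009 316.856906015353 243.35897548894255 -0.006156547372468787 pos [0.083 0.647 0.372] fwd [ 0.26 -0.06 -0.96]
```

View pics/top0.png

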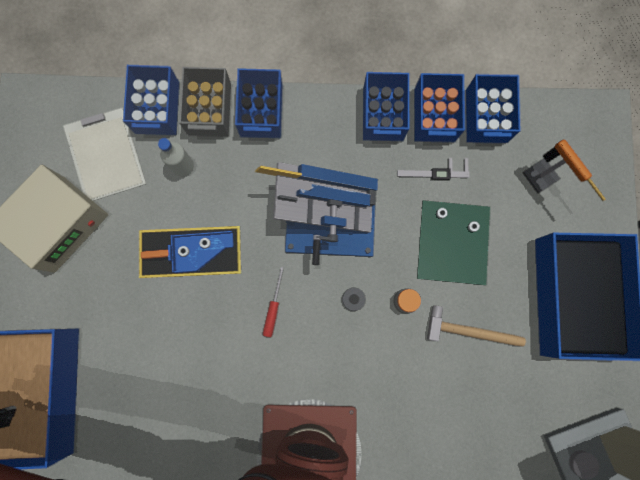

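View pics/side0.png

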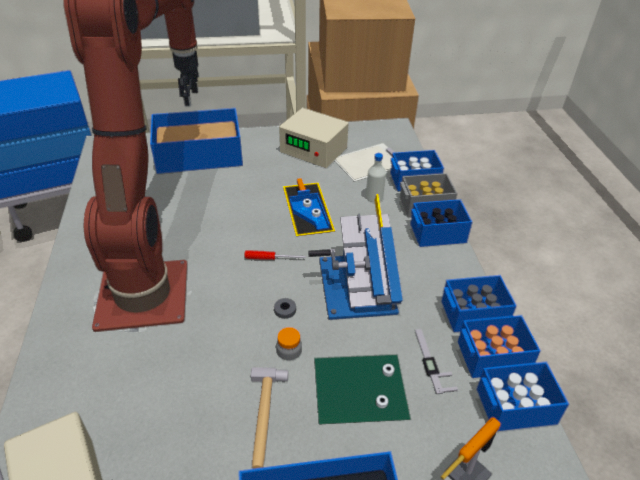

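```bash
cat > h.py <<'E'
import numpy as np, cv2
from cell import bot
from scipy.spatial.transform import Rotation as Ro
def P(n):
    p=bot.camera_params(n); p['W']=np.array(p['world_to_cam']); return p
def snap(n,name=None):
    p=P(n); im=np.array(bot.capture(n))
    if name: cv2.imwrite(f'pics/{name}.png',im[...,::-1])
    return p,im
def ray(p,uv):
    d=np.array([(uv[0]-p['cx'])/p['fx'],(uv[1]-p['cy'])/p['fy']]); u=d.copy()
    for _ in range(20): u=d/(1+p['k1']*(u@u))
    R=p['W'][:3,:3]; v=R.T@np.array([*u,1]); return -R.T@p['W'][:3,3], v/np.linalg.norm(v)
def onz(p,uv,z):
    o,v=ray(p,uv); return o+v*(z-o[2])/v[2]
def tri(obs):  # [(p,uv),..] -> point, residual
    A=np.zeros((3,3));b=np.zeros(3);L=[]
    for p,uv in obs:
        o,v=ray(p,uv);M=np.eye(3)-np.outer(v,v);A+=M;b+=M@o;L.append((o,M))
    x=np.linalg.solve(A,b); return x,max(np.linalg.norm(M@(x-o)) for o,M in L)
def proj(p,X):
    c=p['W'][:3,:3]@np.array(X)+p['W'][:3,3]; u=c[:2]/c[2]; u=u*(1+p['k1']*(u@u))
    return np.array([p['cx']+p['fx']*u[0],p['cy']+p['fy']*u[1]])
def blobs(im,lo,hi,amin=20,roi=None):
    hsv=cv2.cvtColor(im,cv2.COLOR_RGB2HSV); m=cv2.inRange(hsv,np.array(lo),np.array(hi))
    if roi is not None:
        k=np.zeros_like(m);x0,y0,x1,y1=roi;k[y0:y1,x0:x1]=1;m=m*k
    n,l,st,c=cv2.connectedComponentsWithStats(m)
    return [(c[i].round(1),st[i]) for i in range(1,n) if st[i,4]>=amin], m, l
def tool():
    s=bot.get_state(); R=Ro.from_rotvec(s['tool_rot']).as_matrix(); return np.array(s['tool_pos']),R,s
def shift(X,yaw=None):
    """tool-axes shift from measured TCP to world X; yaw: wanted world dir of tool y (deg) mod 180"""
    t,R,s=tool(); d=R.T@(np.array(X)-t); out=d.round(4)
    a=None
    if yaw is not None:
        y=R[:,1]; cur=np.degrees(np.arctan2(y[1],y[0])); dd=(yaw-cur+90)%180-90; a=np.radians(-dd).round(4)
    return out,a
E
python3 - <<'E'
from h import *
T,S=P('top'),P('side'); t=np.load('pics/top0.npy');s=np.load('pics/side0.npy')
def show(n,lo,hi,a=20,rt=None,rs=None):
    for k,im,r in(('top',t,rt),('side',s,rs)):
        print(n,k,[(list(c),list(map(int,q))) for c,q in blobs(im,lo,hi,a,r)[0]])
show('white',(0,0,185),(180,50,255),10,(160,195,500,260),(290,180,410,420))
show('yellow',(20,150,100),(32,255,255),30,(130,140,320,290),(270,180,400,250))
show('green',(60,80,30),(90,255,140),500)
show('orange',(5,150,120),(18,255,255),30,(130,230,180,290),(290,170,330,210))
for n,uv in dict(mat1=(442,213),mat2=(474,227),tr1=(183,251),tr2=(205,243)).items(): print(n,onz(T,uv,.017).round(3))
for n,uv in dict(mat1=(388,370),mat2=(382,401),tr1=(307,202),tr2=(316,212)).items(): print(n,onz(S,uv,.017).round(3))
print('handle',onz(T,(317,250),.1),'rail end',tri([(T,(258,167.5)),(S,(377,196))]))
E
```

```text
white top [([np.float64(441.6), np.float64(212.1)], [438, 208, 9, 9, 34]), ([np.float64(474.0), np.float64(225.9)], [470, 222, 9, 9, 36]), ([np.float64(204.6), np.float64(242.1)], [201, 238, 8, 9, 25]), ([np.float64(182.0), np.float64(250.0)], [178, 246, 9, 9, 31])]
white side [([np.float64(306.9), np.float64(201.4)], [304, 199, 7, 5, 16]), ([np.float64(316.3), np.float64(210.9)], [313, 209, 7, 5, 19]), ([np.float64(362.7), np.float64(234.8)], [341, 215, 46, 80, 913]), ([np.float64(385.3), np.float64(220.4)], [382, 214, 8, 13, 80]), ([np.float64(357.0), np.float64(253.0)], [344, 247, 22, 17, 203]), ([np.float64(359.1), np.float64(279.3)], [348, 269, 22, 19, 283]), ([np.float64(361.1), np.float64(298.7)], [350, 292, 25, 14, 294]), ([np.float64(388.1), np.float64(368.3)], [383, 364, 11, 9, 49]), ([np.float64(381.9), np.float64(400.2)], [377, 396, 11, 9, 51])]
yellow top []
yellow side [([np.float64(307.8), np.float64(211.0)], [283, 183, 52, 53, 360]), ([np.float64(378.2), np.float64(209.7)], [375, 194, 8, 33, 124])]
green top [([np.float64(474.7), np.float64(225.0)], [445, 204, 44, 59, 759])]
green side [([np.float64(358.5), np.float64(389.5)], [315, 355, 95, 69, 5376])]
orange top [([np.float64(153.7), np.float64(253.6)], [141, 250, 27, 8, 172])]
orange side [([np.float64(300.6), np.float64(184.0)], [297, 178, 9, 12, 61])]
mat1 [ 0.61  -0.333  0.017]
mat2 [ 0.575 -0.416  0.017]
tr1 [0.495 0.335 0.017]
tr2 [0.517 0.28  0.017]
mat1 [ 0.605 -0.339  0.017]
mat2 [ 0.572 -0.42   0.017]
tr1 [0.49  0.331 0.017]
tr2 [0.512 0.277 0.017]
handle [ 0.49378826 -0.00851051  0.1       ] rail end (array([0.66871153, 0.13148019, 0.17999868]), np.float64(0.0021891608957691827))
```

Run:
```python
from h import *
for X in ((.48,.28,.36),(.53,.03,.38),(.59,-.375,.25)): print(shift(X,90))
```

```text
(array([-0.404 , -0.2682, -0.115 ]), np.float64(-0.2288))
(array([-0.5094, -0.5004, -0.1347]), np.float64(-0.2288))
(array([-0.6597, -0.8811, -0.0042]), np.float64(-0.2288))
```

```bash
python3 drive.py '[[[-0.2,-0.134,-0.115,-0.11,0.085],[-0.2,-0.134,-0.115,-0.11,0.085],[-0.404,-0.268,-0.115,-0.229,0.085],[-0.404,-0.268,-0.115,-0.229,0.085],[-0.404,-0.268,-0.115,-0.229,0.085],[-0.404,-0.268,-0.115,-0.229,0.085],[-0.404,-0.268,-0.115,-0.229,0.085],[-0.404,-0.268,-0.115,-0.229,0.085],[-0.404,-0.268,-0.115,-0.229,0.085],[-0.404,-0.268,-0.115,-0.229,0.085],[-0.404,-0.268,-0.115,-0.229,0.085],[-0.404,-0.268,-0.115,-0.229,0.085]]]'
python3 - <<'E'
from h import *
import pickle
r=snap('wrist','wtray1'); pickle.dump(r,open('wtray1.pkl','wb')); print(tool()[:2],shift((.53,.03,.38),90))
E
```

```text
time: 1.35
tool_pos: [0.4809, 0.2792, 0.3603]
tool_rot: [0.005, 3.142, 0.0]
force: [-1.1, 0.5, 1.1]
opening: 0.0848
grip_force: 0.0
(array([0.47979019, 0.28064119, 0.35998595]), array([[-9.99999744e-01,  1.11776794e-04, -7.06086329e-04],
       [ 1.11793270e-04,  9.99999993e-01, -2.32943302e-05],
       [ 7.06083721e-04, -2.33732599e-05, -9.99999750e-01]])) (array([-0.0502, -0.2506, -0.02  ]), np.float64(-0.0001))
```

View pics/wtray1.png

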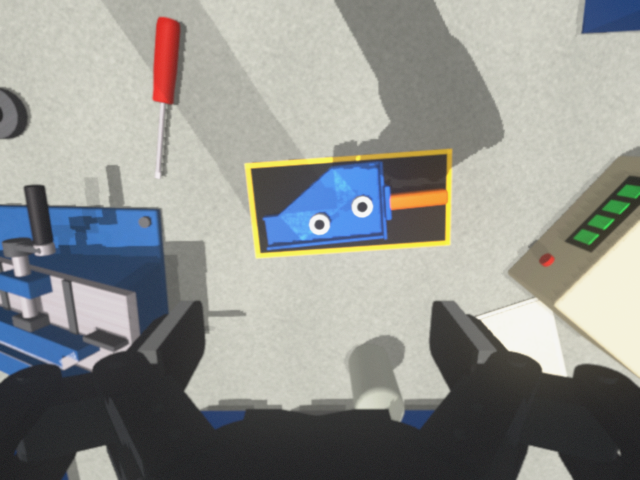

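```bash
python3 drive.py '[[[-0.1,-0.24,-0.03,0,0.085],[-0.1,-0.24,-0.03,0,0.085],[-0.1,-0.24,-0.03,0,0.085],[-0.1,-0.24,-0.03,0,0.085],[-0.1,-0.24,-0.03,0,0.085],[-0.1,-0.24,-0.03,0,0.085],[-0.1,-0.24,-0.03,0,0.085]]]'
python3 - <<'E'
from h import *
import pickle
r=snap('wrist','wvise1'); pickle.dump(r,open('wvise1.pkl','wb')); print(tool()[0],shift((.62,-.375,.28),90))
# tray
(p,im)=pickle.load(open('wtray1.pkl','rb'))
T=P('top'); t=np.load('pics/top0.npy')
for n,lo,hi,a,roi in (('or',(5,150,120),(18,255,255),30,(380,180,460,215)),('wh',(0,0,170),(180,60,255),100,(280,180,385,240)),('ye',(20,150,120),(32,255,255),100,(230,130,470,270))):
    b,m,l=blobs(im,lo,hi,a,roi)
    for c,q in b: print(n,c,q,onz(p,c,.03).round(4),cv2.minAreaRect(cv2.findNonZero(m)) if n!='wh' else '')
print(blobs(t,(5,120,80),(20,255,255),30,(130,230,180,290))[0])
E
```

```text
time: 2.1
tool_pos: [0.5803, 0.0395, 0.3901]
tool_rot: [-0.003, -3.141, 0.001]
force: [-0.0, 0.7, 0.1]
opening: 0.0848
grip_force: 0.0
[0.57991229 0.04177198 0.38976411] (array([-0.0398, -0.4168,  0.1096]), np.float64(0.001))
or [419.1 198.9] [391 189  57  21 897] [0.4842 0.4024 0.03  ] ((419.0296936035156, 198.79702758789062), (16.11960220336914, 56.81662368774414), 84.2894058227539)
wh [361.7 205.9] [352 196  21  21 277] [0.4926 0.3329 0.03  ] 
wh [319.  223.9] [309 214  21  21 268] [0.5149 0.2808 0.03  ] 
ye [354.8 198.9] [ 247  149  205  108 2358] [0.484  0.3243 0.03  ] ((351.865478515625, 203.1167449951172), (94.82981872558594, 205.333984375), 85.91438293457031)
[(array([153.7, 253.8]), array([140, 249,  28,  10, 202], dtype=int32))]
```

View pics/wvise1.png

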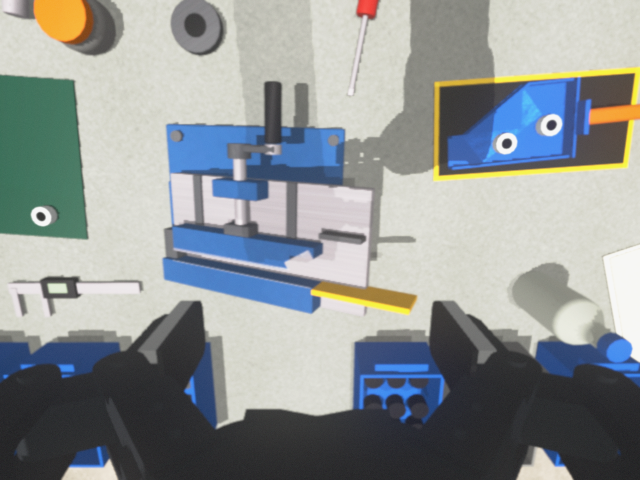

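```bash
python3 drive.py '[[[-0.04,-0.41,0,0,0.06],[-0.04,-0.41,0,0,0.06],[-0.04,-0.41,0.05,0,0.06],[-0.04,-0.41,0.11,0,0.06],[-0.04,-0.41,0.15,0,0.06],[-0.04,-0.41,0.18,0,0.06],[-0.04,-0.41,0.18,0,0.06],[-0.04,-0.41,0.18,0,0.06],[-0.04,-0.41,0.18,0,0.06],[-0.04,-0.41,0.18,0,0.06],[-0.04,-0.41,0.18,0,0.06],[-0.04,-0.41,0.18,0,0.06]]]'
python3 - <<'E'
from h import *
import pickle
r=snap('wrist','wmat1'); pickle.dump(r,open('wmat1.pkl','wb')); print(tool()[0])
p,im=r;T,S=P('top'),P('side')
b=blobs(im,(0,0,160),(180,70,255),300)[0]
for c,q in b: print(c,q,onz(p,c,.017).round(4))
for a,s in(((441.6,212.1),(388.1,368.3)),((474,225.9),(381.9,400.2))):print(tri([(T,a),(S,s)]))
v,_=pickle.load(open('wvise1.pkl','rb'))
A,B=onz(v,(167,124),.014),onz(v,(344,129),.014); print('base front',A,B,B-A,np.linalg.norm(B-A),np.degrees(np.arctan2(*(B-A)[:2])))
print('rail',tri([(T,(258,167.5)),(S,(377,196)),(v,(415,297))]),tri([(T,(258,167.5)),(v,(415,297))]))
E
```

```text
time: 3.35
tool_pos: [0.6218, -0.3666, 0.2106]
tool_rot: [-0.005, 3.141, 0.002]
force: [0.6, 0.6, 0.1]
opening: 0.06
grip_force: 0.0
[ 0.62208875 -0.36656421  0.21136421]
[265.9 232.9] [     0      0    640    421 103633] [ 0.6342 -0.4117  0.017 ]
[462.7  31.3] [ 427    0   98   94 3975] [ 0.4752 -0.2563  0.017 ]
[615.5 181.4] [ 584  138   56   87 3800] [ 0.5885 -0.1149  0.017 ]
[256.2 166.9] [240 151  33  33 674] [ 0.5777 -0.418   0.017 ]
[353.9 209.1] [339 194  31  30 495] [ 0.613  -0.3356  0.017 ]
[350.9 317.5] [337 311  29  14 400] [ 0.7148 -0.3354  0.017 ]
[ 33.6 369.8] [   0  344   70   59 1485] [ 0.7714 -0.6413  0.017 ]
[129.9 457.7] [ 103  426   52   54 1088] [ 0.8756 -0.5612  0.017 ]
(array([ 0.61034447, -0.33274147,  0.01476754]), np.float64(0.0028707937023792467))
(array([ 0.57570866, -0.4165682 ,  0.01519925]), np.float64(0.0025432730657816783))
base front [ 0.494061   -0.15180868  0.014     ] [0.50065594 0.07316437 0.014     ] [0.00659494 0.22497305 0.        ] 0.2250696919912542 1.6791076312559647
rail (array([0.666824  , 0.13296123, 0.17736296]), np.float64(0.005323933436749907)) (array([0.67534449, 0.1374358 , 0.15353706]), np.float64(0.004650069544508662))
```

View pics/wmat1.png

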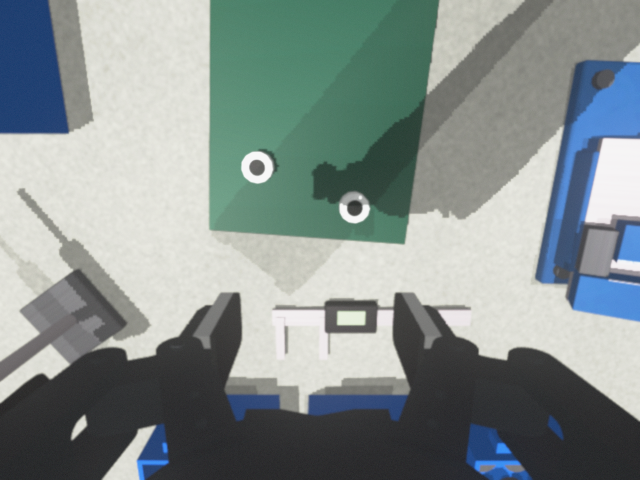

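```bash
python3 drive.py '[[[0.01,0.0315,0.05,0,0.05],[0.01,0.0315,0.1,0,0.05],[0.01,0.0315,0.14,0,0.05],[0.01,0.0315,0.17,0,0.05],[0.01,0.0315,0.1934,0,0.05],[0.01,0.0315,0.1934,0,0.05],[0.01,0.0315,0.1934,0,0.0],[0.01,0.0315,0.1934,0,0.0],[0.01,0.0315,0.1934,0,0.0],[0.01,0.0315,0.1934,0,0.0],[0.01,0.0315,0.1934,0,0.0],[0.01,0.0315,0.1934,0,0.0]]]' 30; python3 -c "
from h import *
print(bot.tcp_to_tips,tool()[0])"
```

```text
time: 4.6
tool_pos: [0.6116, -0.3375, 0.0186]
tool_rot: [-0.002, 3.139, 0.0]
force: [1.0, 2.4, 7.7]
opening: 0.0241
grip_force: 29.7
0.014 [ 0.61159658 -0.33754388  0.01857908]
```

```bash
cat > tr.py <<'E'
from h import *
import pickle
(p,im)=pickle.load(open('wtray1.pkl','rb'))
b,m,l=blobs(im,(20,150,120),(32,255,255),100,(230,130,470,270))
c4=cv2.boxPoints(cv2.minAreaRect(cv2.findNonZero(m)))
W=np.array([onz(p,c,.002) for c in c4]); 
ctr=W.mean(0); d=W[np.argsort(W[:,1])]; ex=(d[:2].mean(0)-d[2:].mean(0)); print('len',np.linalg.norm(ex)); ex/=np.linalg.norm(ex)
ez=np.array([0,0,1.]); ey=np.cross(ez,ex); bay=ctr+.033*ex-np.array([0,0,.002])
R=np.stack([ex,ey,ez],1)
def loc(X): return (R.T@(np.array(X)-bay)).round(4)
def wor(X): return bay+R@np.array(X)
if __name__=='__main__':
    print('bay',bay,'ex',ex,np.degrees(np.arctan2(ex[1],ex[0])))
    print('handle',loc(onz(p,(419.1,198.9),.042)),onz(p,(419.1,198.9),.042))
    T=P('top');S=P('side')
    print('tri handle',tri([(p,(419.1,198.9)),(T,(153.7,253.7)),(S,(300.6,184))]))
    for a,q,s in(((361.7,205.9),(182,250),(306.9,201.4)),((319,223.9),(204.6,242.1),(316.3,210.9))): 
        print('sp',loc(onz(p,a,.018)),onz(p,a,.018),loc(onz(T,q,.018)),tri([(p,a),(T,q),(S,s)]))
    for q in((-50,-22),(-55,20),(-20,28),(-25,-15)):print(q,wor((q[0]/1e3,q[1]/1e3,.004)).round(4))
    # blue tray outline corners
    b,m,l=blobs(im,(100,120,60),(125,255,255),300,(255,155,395,255)); print([(c,q) for c,q in b])
E
python3 tr.py
```

```text
len 0.26527750816146584
bay [4.97984568e-01 2.90153793e-01 1.73472348e-18] ex [ 0.06935614 -0.99759196  0.        ] -86.02299335054249
handle [-0.1098 -0.008   0.042 ] [0.48236455 0.39918213 0.042     ]
tri handle (array([0.4809521 , 0.40052476, 0.04037161]), np.float64(0.00418118846165055))
sp [-0.0444 -0.0003  0.018 ] [0.49460862 0.33438027 0.018     ] [-0.0475  0.0028  0.018 ] (array([0.49418566, 0.33615808, 0.01641087]), np.float64(0.004176648833355418))
sp [0.0106 0.0188 0.018 ] [0.51749103 0.28090069 0.018     ] [0.0104 0.0207 0.018 ] (array([0.51680994, 0.2809874 , 0.01827497]), np.float64(0.003037446386702271))
(-50, -22) [0.4726 0.3385 0.004 ]
(-55, 20) [0.5141 0.3464 0.004 ]
(-20, 28) [0.5245 0.312  0.004 ]
(-25, -15) [0.4813 0.3141 0.004 ]
[(array([334.1, 208.7]), array([ 263,  161,  129,   89, 6890], dtype=int32))]
```

```bash
python3 drive.py '[[[0,0,-0.05,0,0],[0,0,-0.1,0,0],[0,0,-0.15,0,0],[0,0,-0.2,0,0],[0,0,-0.2,0,0]]]' 30
```

```text
time: 5.1
tool_pos: [0.6125, -0.3403, 0.2257]
tool_rot: [0.0, 3.131, -0.008]
force: [0.9, -0.1, 0.3]
opening: 0.0246
grip_force: 29.6
```

```bash
python3 drive.py '[[[0.01,0.05,-0.04,0,0],[0.04,0.3,-0.04,0,0],[0.04,0.3,-0.04,0,0],[0.04,0.3,-0.04,0,0],[0.04,0.3,-0.04,0,0],[0.04,0.3,-0.04,0,0],[0.08,0.6,-0.04,0,0],[0.08,0.6,-0.04,0,0],[0.08,0.6,-0.04,0,0],[0.08,0.6,-0.04,0,0],[0.08,0.6,-0.04,0,0],[0.08,0.6,-0.04,0,0]]]' && python3 drive.py '[[[0,0.02,0,0,0],[0,0.04,0,0,0],[0,0.04,0,0,0],[0,0.04,0,0,0]]]'
cat > wt2.py <<'E'
import sys
from h import *
import tr,pickle
name=sys.argv[1]
r=snap('wrist',name);pickle.dump(r,open(name+'.pkl','wb'))
p,im=r
print(tool()[0],tool()[2]['opening'])
def roi(z,pts):
    q=np.array([proj(p,tr.wor((*a,z))) for a in pts]);x0,y0=q.min(0);x1,y1=q.max(0)
    return tuple(int(v) for v in np.clip([x0,y0,x1,y1],0,640))
b,m,_=blobs(im,(5,150,100),(18,255,255),100,roi(.04,[(-.17,-.03),(-.17,.03),(-.075,.03),(-.075,-.03)]))
for c,q in b: print('handle',onz(p,c,.042).round(4),tr.loc(onz(p,c,.042)),q)
bx=cv2.boxPoints(cv2.minAreaRect(cv2.findNonZero(m)));Wb=np.array([onz(p,c,.042) for c in bx]);Wb=Wb[np.argsort(Wb[:,1])]
e=Wb[:2].mean(0)-Wb[2:].mean(0);print('handle dir deg',np.degrees(np.arctan2(e[1],e[0])),'len',np.linalg.norm(e))
ro=roi(.02,[(-.085,-.05),(.08,-.05),(.08,.05),(-.085,.05)])
b,m,_=blobs(im,(0,0,150),(180,70,255),60,ro)
for c,q in b:
    cc=(q[0]+q[2]/2-.5,q[1]+q[3]/2-.5); print('sp',c,q,tr.loc(onz(p,cc,.018)),onz(p,cc,.018).round(4))
E
python3 wt2.py wt2; python3 tr.py | head -2
```

```text
time: 6.3
tool_pos: [0.5315, 0.2477, 0.2573]
tool_rot: [-0.0, 3.141, 0.001]
force: [0.4, -0.4, -0.3]
opening: 0.0248
grip_force: 29.7
time: 6.7
tool_pos: [0.5328, 0.2845, 0.2568]
tool_rot: [0.002, 3.141, -0.001]
force: [1.0, -0.9, -0.2]
opening: 0.0242
grip_force: 29.7
len 0.26527750816146584
[0.53298615 0.28386702 0.25696295] 0.024272172493108285
handle [0.4832 0.3983 0.042 ] [-0.1089 -0.0072  0.042 ] [ 409  146   77   28 1560]
handle dir deg -84.07760864305814 len 0.06802538446006307
sp [370.6 171.3] [358 158  26  27 342] [-0.0444  0.0005  0.018 ] [0.4954 0.3345 0.018 ]
sp [313.9 194.4] [301 181  27  28 425] [0.0109 0.0191 0.018 ] [0.5178 0.2806 0.018 ]
len 0.26527750816146584
bay [4.97984568e-01 2.90153793e-01 1.73472348e-18] ex [ 0.06935614 -0.99759196  0.        ] -86.02299335054249
```

View pics/wt2.png

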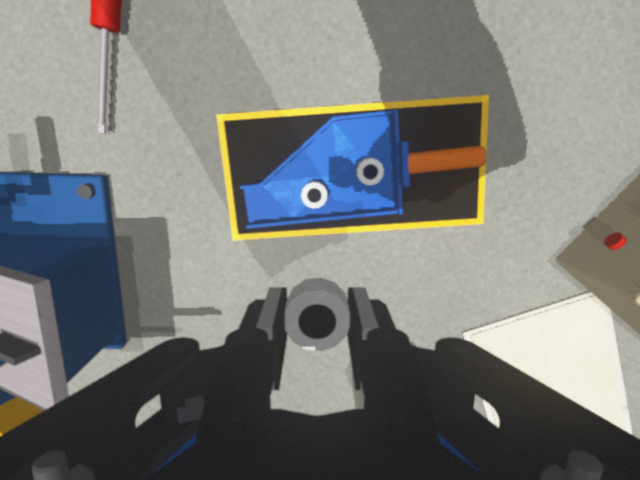

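```bash
cat > trf.py <<'E'
from h import *
import pickle
p,im=pickle.load(open('wt2.pkl','rb'))
a,b=onz(p,(403,214),.019),onz(p,(246,229),.019); e=b-a
ex=np.array([np.cos(np.radians(-84.1)),np.sin(np.radians(-84.1)),0]); ey=np.array([-ex[1],ex[0],0]); R=np.stack([ex,ey,[0,0,1]],1)
h=np.array([.4832,.3983,.042]); O=h+ .109*ex;
E
python3 - <<'E'
from trf import *
print('wall dir',np.degrees(np.arctan2(e[1],e[0])),np.linalg.norm(e),'corner in frame(handle-based; exp -.082,.048 / .075,.048)',R.T@(a-O),R.T@(b-O))
h_end=R.T@(h-O)
O=O+R@np.array([ ((R.T@(a-O))[0]+.082+(R.T@(b-O))[0]-.075)/2, ((R.T@(a-O))[1]+(R.T@(b-O))[1])/2-.048,0]);O[2]=.002
print('O',O,'handle',R.T@(h-O))
sp=[(R.T@(np.array(s)-O))[:2]*1e3 for s in((.4954,.3345,.018),(.5178,.2806,.018))];print(sp)
# map 0.5mm, origin (-90,-60)
k=2; pt=lambda x,y:(int((x+90)*k),int((y+60)*k))
free=np.zeros((120*k,190*k),np.uint8)
cv2.fillPoly(free,[np.array([pt(-75,45),pt(-75,-45),pt(-20,-45),pt(55,9),pt(75,9),pt(75,45)],np.int32)],255)
for s in sp: cv2.circle(free,pt(*s),13*k,0,-1)
def best(free):
    D=cv2.distanceTransform(free,cv2.DIST_L2,5)/k; r=[]
    for x in range(-62,30,3):
        for y in range(-32,33,3):
            dc=D[pt(x,y)[1],pt(x,y)[0]]-13
            if dc<2: continue
            for th in range(0,180,15):
                u=np.array([np.cos(np.radians(th)),np.sin(np.radians(th))]);v=np.array([-u[1],u[0]]);c=99
                for sg in(1,-1):
                    for du in(17,22,29):
                        for dv in(-11,-5,0,5,11):
                            q=np.array([x,y])+sg*du*u+dv*v
                            i,j=pt(*q)[::-1]; c=min(c,D[i,j] if 0<=i<D.shape[0] and 0<=j<D.shape[1] else -1)
                r.append((min(c,dc),c,dc,x,y,th))
    r.sort(key=lambda t:-t[0]);return r
r=best(free)
for q in r[:4]:
    f2=free.copy();cv2.circle(f2,pt(q[3],q[4]),13*k,0,-1);print(q,best(f2)[:2])
    for (x,y,th) in [(q[3],q[4],q[5])]: print(O+R@np.array([x/1e3,y/1e3,0]), 'tool y world deg',-84.1+th)
E
```

```text
wall dir -84.47779159876245 0.15521172019586035 corner in frame(handle-based; exp -.082,.048 / .075,.048) [-0.07300839  0.05023758 -0.023     ] [ 0.08219995  0.04921417 -0.023     ]
O [0.4969533 0.2820019 0.002    ] handle [-0.11709578 -0.00172587  0.04      ]
[array([-52.37967298,   3.8513383 ]), array([ 3.53736169, 20.59216367])]
(np.float32(5.0937996), np.float32(5.0937996), np.float32(7.300001), -29, -20, 15) [(np.float32(1.4), np.float32(1.4), np.float32(2.1813974), -26, 13, 135), (np.float32(1.4), np.float32(1.4), np.float32(2.3782969), -23, 10, 135)]
[0.47407826 0.30879243 0.002     ] tool y world deg -69.1
(np.float32(4.6969), np.float32(4.6969), np.float32(5.199999), -32, -20, 15) [(np.float32(2.09845), np.float32(2.09845), np.float32(2.1813974), -26, 13, 135), (np.float32(1.4), np.float32(1.4), np.float32(2.3782969), -23, 10, 135)]
[0.47376988 0.31177654 0.002     ] tool y world deg -69.1
(np.float32(4.596897), np.float32(4.5984497), np.float32(4.596897), -20, 1, 105) [(np.float32(2.5), np.float32(2.5), np.float32(4.984497), -44, -26, 0), (np.float32(2.1), np.float32(2.1), np.float32(5.5751953), -41, -26, 0)]
[0.49589215 0.30199875 0.002     ] tool y world deg 20.900000000000006
(np.float32(4.0), np.float32(4.0), np.float32(4.0798473), -38, -23, 15) [(np.float32(3.4767475), np.float32(3.5968997), np.float32(3.4767475), -23, 7, 120), (np.float32(3.1984499), np.float32(3.1984499), np.float32(3.7999973), -17, -2, 120)]
[0.47016902 0.31743638 0.002     ] tool y world deg -69.1
```

```bash
python3 drive.py '[[[0.0628,0.0335,0.04,-0.15,0],[0.0628,0.0335,0.08,-0.3,0],[0.0628,0.0335,0.12,-0.365,0],[0.0628,0.0335,0.16,-0.365,0],[0.0628,0.0335,0.2,-0.365,0],[0.0628,0.0335,0.225,-0.365,0],[0.0628,0.0335,0.2365,-0.365,0],[0.0628,0.0335,0.2365,-0.365,0],[0.0628,0.0335,0.2365,-0.365,0.034],[0.0628,0.0335,0.2365,-0.365,0.034],[0.0628,0.0335,0.2365,-0.365,0.034],[0.0628,0.0335,0.2365,-0.365,0.034]]]' && python3 drive.py '[[[0,0,-0.02,0,0.034],[0,0,-0.05,0,0.034],[0,0,-0.1,0,0.05],[0,0,-0.15,0,0.05],[0,0,-0.2,0,0.05],[0,0,-0.24,0,0.05],[0,0,-0.24,0,0.05]]]'
python3 - <<'E'
from h import *
import trf
p,im=snap('wrist','wt3'); T,t=snap('top')
print(tool()[0])
O=np.array([.49695,.282,.002])
for k,i,pp in(('w',im,p),('t',t,T)):
  for c,q in blobs(i,(0,0,150),(180,70,255),15)[0]:
    cc=(q[0]+q[2]/2-.5,q[1]+q[3]/2-.5);X=onz(pp,cc,.018);l=trf.R.T@(X-O)
    if abs(l[0])<.08 and abs(l[1])<.05 or (X[1]<-.3 and .5<X[0]<.65 and X[1]>-.48): print(k,q,X.round(4),l.round(4))
print(shift((.55,-.36,.25),90))
E
```

```text
time: 7.95
tool_pos: [0.4697, 0.3195, 0.021]
tool_rot: [-0.57, 3.089, 0.001]
force: [0.1, 0.3, 0.2]
opening: 0.0343
grip_force: 0.0
time: 8.65
tool_pos: [0.4716, 0.3206, 0.267]
tool_rot: [-0.569, 3.081, 0.009]
force: [0.9, -0.0, -0.8]
opening: 0.0499
grip_force: 0.0
[0.46974738 0.31953252 0.26144115]
w [     0      0    412    424 102813] [0.5167 0.2177 0.018 ] [0.066 0.013 0.016]
w [301 190  27  27 440] [0.4697 0.3167 0.018 ] [-0.0373 -0.0235  0.016 ]
w [309 218  25  27 432] [0.4941 0.3336 0.018 ] [-0.0516  0.0025  0.016 ]
w [252 220  27  27 435] [0.5165 0.2809 0.018 ] [0.0031 0.0193 0.016 ]
t [446 197   8   5  18] [ 0.6481 -0.3532  0.018 ] [0.6474 0.085  0.016 ]
t [491 213   7   6  19] [ 0.6065 -0.4684  0.018 ] [0.7577 0.0318 0.016 ]
t [492 220   6   4  15] [ 0.5906 -0.4693  0.018 ] [0.757  0.0159 0.016 ]
t [469 222  11   9  57] [ 0.5775 -0.4159  0.018 ] [0.7025 0.0084 0.016 ]
t [199 238  11  10  58] [0.5182 0.2827 0.018 ] [0.0015 0.0212 0.016 ]
t [178 246  10  10  55] [0.4962 0.3364 0.018 ] [-0.0542  0.0049  0.016 ]
t [184 256  11  10  56] [0.4707 0.3184 0.018 ] [-0.0389 -0.0223  0.016 ]
(array([ 0.1678, -0.6634,  0.0104]), np.float64(0.3652))
```

```bash
python3 drive.py '[[[0.163,-0.727,0,0.15,0.05],[0.163,-0.727,0,0.3,0.05],[0.163,-0.727,0,0.365,0.05],[0.163,-0.727,0,0.365,0.05],[0.163,-0.727,0,0.365,0.05],[0.163,-0.727,0,0.365,0.05],[0.163,-0.727,0,0.365,0.05],[0.163,-0.727,0,0.365,0.05],[0.163,-0.727,0,0.365,0.05],[0.163,-0.727,0,0.365,0.05],[0.163,-0.727,0,0.365,0.05],[0.163,-0.727,0,0.365,0.05]]]' && python3 drive.py '[[[0,-0.05,0.05,0,0.05],[0,-0.1,0.1,0,0.05],[0,-0.15,0.1,0,0.05],[0,-0.15,0.1,0,0.05]]]'
python3 - <<'E'
from h import *
p,im=snap('wrist','wm3')
for c,q in blobs(im,(0,0,150),(180,70,255),60)[0]:
    cc=(q[0]+q[2]/2-.5,q[1]+q[3]/2-.5);X=onz(p,cc,.017)
    if X[1]<-.3 and .5<X[0]<.65 and X[1]>-.5: print(q,X.round(4))
print(shift((.577,-.4175,.018),90))
E
```

```text
time: 9.95
tool_pos: [0.5555, -0.2759, 0.2588]
tool_rot: [0.001, -3.14, -0.001]
force: [1.4, 0.8, 0.6]
opening: 0.0502
grip_force: 0.0
time: 10.35
tool_pos: [0.5535, -0.4265, 0.1562]
tool_rot: [-0.003, -3.137, -0.002]
force: [0.1, 0.0, 1.4]
opening: 0.05
grip_force: 0.0
[    0     0   561   425 92678] [ 0.5364 -0.4536  0.017 ]
[306 247  41  37 993] [ 0.5763 -0.4206  0.017 ]
(array([-0.0271,  0.0141,  0.1366]), np.float64(-0.0066))
```

```bash
python3 drive.py '[[[-0.0271,0.0125,0.04,0,0.05],[-0.0271,0.0125,0.08,0,0.05],[-0.0271,0.0125,0.11,0,0.05],[-0.0271,0.0125,0.1366,0,0.05],[-0.0271,0.0125,0.1366,0,0.05],[-0.0271,0.0125,0.1366,0,0],[-0.0271,0.0125,0.1366,0,0],[-0.0271,0.0125,0.1366,0,0],[-0.0271,0.0125,0.1366,0,0],[-0.0271,0.0125,0.1366,0,0],[-0.0271,0.0125,0.1366,0,0]]]' 30 && python3 drive.py '[[[0,0,-0.05,0,0],[0,0,-0.1,0,0],[0,0,-0.15,0,0],[0,0,-0.2,0,0],[0,0.05,-0.24,0,0],[-0,0.1,-0.24,0,0],[0,0.15,-0.24,0,0],[0.02,0.2,-0.24,0,0]]]'
```

```text
time: 11.5
tool_pos: [0.5836, -0.4124, 0.0251]
tool_rot: [-0.0, 3.14, -0.001]
force: [-0.5, 0.7, 7.2]
opening: 0.0235
grip_force: 30.0
time: 12.3
tool_pos: [0.5687, -0.223, 0.264]
tool_rot: [-0.004, 3.14, -0.0]
force: [0.7, 1.0, 1.3]
opening: 0.0237
grip_force: 29.6
```

```bash
python3 drive.py '[[[0.05,0.48,0,0,0],[0.05,0.48,0,0,0],[0.05,0.48,0,0,0],[0.05,0.48,0,0,0],[0.05,0.48,0,0,0],[0.05,0.48,0,0,0],[0.05,0.48,0,0,0],[0.05,0.48,0,0,0],[0.05,0.48,0,0,0],[0.05,0.48,0,0,0],[0.05,0.48,0,0,0],[0.05,0.48,0,0,0]]]'
python3 - <<'E'
from h import *
import trf
p,im=snap('wrist','wt4');t,Rt,s=tool();print(t,s['joint_pos'])
R=trf.R;O=np.array([.49695,.282,.002]);sp=[]
for c,q in blobs(im,(0,0,120),(180,70,255),60)[0]:
    cc=(q[0]+q[2]/2-.5,q[1]+q[3]/2-.5);X=onz(p,cc,.018);l=R.T@(X-O)
    if abs(l[0])<.08 and abs(l[1])<.05 and q[2]<50: print(q,l.round(4)); sp.append(l[:2]*1e3)
# held spacer: pixel ring between fingers is bottom view
k=2; pt=lambda x,y:(int((x+90)*k),int((y+60)*k))
free=np.zeros((120*k,190*k),np.uint8)
cv2.fillPoly(free,[np.array([pt(-75,45),pt(-75,-45),pt(-20,-45),pt(55,9),pt(75,9),pt(75,45)],np.int32)],255)
for a in sp: cv2.circle(free,pt(*a),13*k,0,-1)
D=cv2.distanceTransform(free,cv2.DIST_L2,5)/k; r=[]
for x in range(-62,40,3):
  for y in range(-32,33,3):
    dc=D[pt(x,y)[1],pt(x,y)[0]]-13
    if dc<2: continue
    for wy in range(-90,270,15):   # world yaw of tool y
        a=np.radians(wy); u3=np.array([np.cos(a),np.sin(a),0]); x3=np.array([-u3[1],u3[0],0])
        u=(R.T@u3)[:2]; v=(R.T@x3)[:2]; c=99; ctr=np.array([x,y])-6.6*v
        for sg in(1,-1):
            for du in(17,22,29):
                for dv in(-11,-5,0,5,11):
                    i,j=pt(*(ctr+sg*du*u+dv*v))[::-1]; c=min(c,D[i,j] if 0<=i<D.shape[0] and 0<=j<D.shape[1] else -1)
        r.append((round(float(min(c,dc)),1),x,y,wy))
r.sort(reverse=True);
for q in r[:8]:
    a=np.radians(q[3]);S=O+R@np.array([q[1]/1e3,q[2]/1e3,0]);X=S-.0066*np.array([-np.sin(a),np.cos(a),0]); X[2]=.026+.001
    print(q,X.round(4),(Rt.T@(X-t)).round(4),'turn',round(-np.radians(q[3]-90),3))
E
```

```text
time: 13.5
tool_pos: [0.5172, 0.2543, 0.2636]
tool_rot: [0.002, -3.142, 0.001]
force: [-0.4, -0.7, -0.1]
opening: 0.0237
grip_force: 29.6
[0.51768458 0.25309428 0.2638042 ] [-1.02752373  0.18465917  0.57147018  1.64726562 -0.1016501   1.33972211
  1.12964713]
[368 147  28  28 430] [-0.036  -0.0232  0.016 ]
[385 174  28  26 401] [-0.0512  0.0034  0.016 ]
[331 196  27  27 432] [0.0038 0.0203 0.016 ]
(3.6, -20, 1, 45) [0.5006 0.2973 0.027 ] [0.0172 0.0443 0.2368] turn 0.785
(3.1, -17, -2, 45) [0.4979 0.294  0.027 ] [0.0199 0.0411 0.2368] turn 0.785
(3.1, -23, 7, 30) [0.5048 0.2999 0.027 ] [0.0129 0.0469 0.2368] turn 1.047
(3.0, -23, 7, 45) [0.5062 0.3009 0.027 ] [0.0115 0.0479 0.2368] turn 0.785
(2.7, -23, 4, 45) [0.5032 0.3006 0.027 ] [0.0145 0.0476 0.2368] turn 0.785
(2.7, -23, 4, 30) [0.5019 0.2996 0.027 ] [0.0159 0.0466 0.2368] turn 1.047
(2.5, -20, 4, 45) [0.5035 0.2976 0.027 ] [0.0142 0.0447 0.2368] turn 0.785
(2.5, -20, 4, 30) [0.5022 0.2966 0.027 ] [0.0156 0.0436 0.2368] turn 1.047
```

View pics/wt4.png

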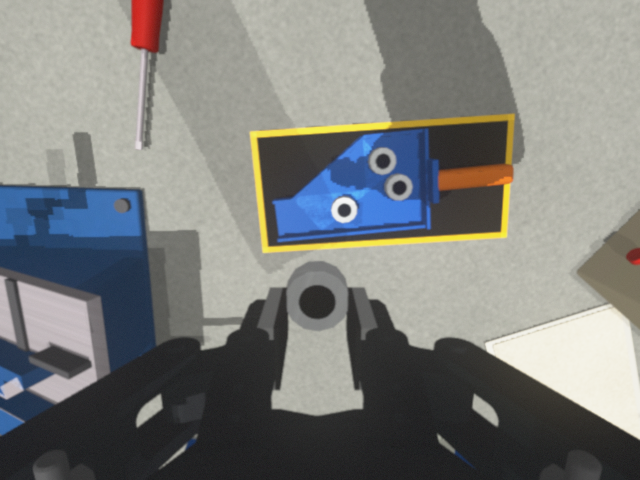

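```bash
python3 drive.py '[[[0.0172,0.0443,0.02,0.15,0],[0.0172,0.0443,0.05,0.3,0],[0.0172,0.0443,0.09,0.45,0],[0.0172,0.0443,0.13,0.6,0],[0.0172,0.0443,0.17,0.75,0],[0.0172,0.0443,0.2,0.785,0],[0.0172,0.0443,0.225,0.785,0],[0.0172,0.0443,0.2368,0.785,0],[0.0172,0.0443,0.2368,0.785,0],[0.0172,0.0443,0.2368,0.785,0.033],[0.0172,0.0443,0.2368,0.785,0.033],[0.0172,0.0443,0.2368,0.785,0.033]]]' && python3 drive.py '[[[0,0,-0.01,0,0.033],[0,0,-0.04,0,0.034],[0,0,-0.09,0,0.05],[0,0,-0.14,0,0.05],[0,0,-0.19,-0.15,0.05],[0,0,-0.24,-0.3,0.05],[0,0,-0.24,-0.45,0.05],[0,0,-0.24,-0.6,0.05],[0,0,-0.24,-0.75,0.05],[0,0,-0.24,-0.785,0.05],[0,0,-0.24,-0.785,0.05]]]'
python3 - <<'E'
from h import *
import trf,pickle
p,im=snap('wrist','wt5');t,Rt,s=tool();print(t,Ro.from_matrix(Rt).as_rotvec())
R=trf.R;O=np.array([.49695,.282,.002])
for c,q in blobs(im,(0,0,120),(180,70,255),60)[0]:
    cc=(q[0]+q[2]/2-.5,q[1]+q[3]/2-.5);X=onz(p,cc,.018);l=R.T@(X-O)
    if abs(l[0])<.08 and abs(l[1])<.05 and q[2]<50: print(q,l.round(4))
# vise model: bed frame from base corners
v,vi=pickle.load(open('wvise1.pkl','rb'))
ct=lambda q: onz(v,q,.014)
b,m,_=blobs(vi,(100,140,40),(125,255,255),300,(120,110,400,330)); print([(c,q) for c,q in b])
m=blobs(vi,(0,0,0),(180,255,75),50,(255,75,295,150)); print('crank',m[0])
E
```

```text
time: 14.75
tool_pos: [0.501, 0.2989, 0.0282]
tool_rot: [1.201, 2.902, 0.003]
force: [-0.3, 0.6, -0.0]
opening: 0.033
grip_force: 0.0
time: 15.85
tool_pos: [0.5003, 0.2981, 0.268]
tool_rot: [-0.0, 3.141, 0.001]
force: [-0.3, -0.3, -0.2]
opening: 0.0506
grip_force: 0.0
[0.50034011 0.29815753 0.2678206 ] [2.29456935e-03 3.14095114e+00 1.01163010e-03]
[323 164  27  28 427] [-0.0368 -0.0231  0.016 ]
[288 191  46  47 925] [-0.0079  0.0107  0.016 ]
[341 190  26  26 452] [-0.0521  0.0035  0.016 ]
[(array([207. , 146.2]), array([ 167,  125,   97,   49, 3090], dtype=int32)), (array([310.2, 150.3]), array([ 270,  129,   74,   41, 1866], dtype=int32)), (array([235.3, 188.9]), array([213, 180,  45,  20, 711], dtype=int32)), (array([234.8, 246. ]), array([ 173,  227,  140,   40, 2577], dtype=int32)), (array([239.7, 285.3]), array([ 164,  259,  148,   53, 2995], dtype=int32))]
crank [(array([267.4, 108.9]), array([265,  82,   7,  60, 225], dtype=int32)), (array([276.5, 116.2]), array([271,  83,  10,  60, 400], dtype=int32))]
```

```bash
python3 drive.py '[[[-0.06,-0.4,-0.062,0,0.085],[-0.06,-0.4,-0.062,0,0.085],[-0.06,-0.4,-0.062,0,0.085],[-0.06,-0.4,-0.062,0,0.085],[-0.06,-0.4,-0.062,0,0.085],[-0.06,-0.4,-0.062,0,0.085],[-0.06,-0.4,-0.062,0,0.085],[-0.06,-0.4,-0.062,0,0.085],[-0.06,-0.4,-0.062,0,0.085],[-0.06,-0.4,-0.062,0,0.085],[-0.06,-0.4,-0.062,0,0.085]]]'
python3 - <<'E'
from h import *
import pickle
r=snap('wrist','wvise2');pickle.dump(r,open('wvise2.pkl','wb'));print(tool()[0],tool()[2]['tool_rot'])
E
```

```text
time: 17.0
tool_pos: [0.5603, -0.1003, 0.3288]
tool_rot: [0.0, -3.141, -0.001]
force: [0.6, -0.0, -0.3]
opening: 0.0848
grip_force: 0.0
[ 0.56035591 -0.09962608  0.32866799] [ 2.95773026e-03 -3.14103333e+00 -1.05588120e-03]
```

View pics/wvise2.png

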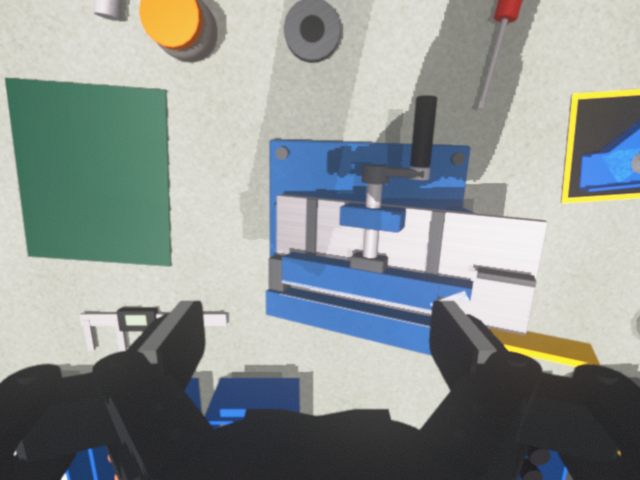

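Run:
```python
from h import *
import pickle
(p1,i1),(p2,i2)=[pickle.load(open(f'wvise{k}.pkl','rb')) for k in(1,2)]
for p,im,roi in((p1,i1,(300,270,430,320)),(p2,i2,(440,300,620,380))):
    b,m,_=blobs(im,(18,120,80),(34,255,255),100,roi)
    c=max(cv2.findContours(m,0,2)[0],key=cv2.contourArea);print('rail poly',cv2.approxPolyDP(c,4,True)[:,0].tolist())
for n,a,b in(('Hnear',(273,82.5),(425,97)),('Hfar',(273,147),(421.5,167)),('base L',(167,124),(270,140)),('base R',(344,129),(469,147)),('apron corner',(373,187),(546,219)),('bed low corner',(170,173),(277,196))):
    print(n,tri([(p1,a),(p2,b)]))
m=blobs(i2,(0,0,0),(180,255,60),50,(405,90,440,175)); print('handle mask',m[0])
m=blobs(i1,(0,0,0),(180,255,60),50,(255,75,295,150)); print('handle mask',m[0])
A,B=onz(p2,(270,140),.014),onz(p2,(469,147),.014);print(A,B,np.degrees(np.arctan2(*(B-A)[:2])))
```

```text
rail poly [[311, 291], [409, 312], [416, 297], [324, 282]]
rail poly [[490, 329], [508, 351], [574, 366], [598, 365], [589, 344]]
Hnear (array([ 0.45750901, -0.00612237,  0.10169916]), np.float64(9.386115975355357e-05))
Hfar (array([ 0.51941802, -0.00706942,  0.10902909]), np.float64(0.0017925174067289888))
base L (array([ 0.49394979, -0.15483192,  0.00608836]), np.float64(0.00021318943449490422))
base R (array([0.50109793, 0.07343503, 0.00888876]), np.float64(0.0005880537435674262))
apron corner (array([0.55920587, 0.09429446, 0.13990295]), np.float64(0.00018408280088647017))
bed low corner (array([ 0.55380107, -0.1451848 ,  0.03790634]), np.float64(0.0002362796177075779))
handle mask [(array([422.9, 132. ]), array([ 411,   97,   25,   69, 1200], dtype=int32))]
handle mask [(array([278.4, 123.6]), array([277, 103,   4,  39,  76], dtype=int32))]
[ 0.4941669  -0.15392849  0.014     ] [0.50159827 0.07135105 0.014     ] 1.8893498970674498
```

```bash
python3 drive.py '[[[0.03,0.04,0.03,0.031,0.06],[0.06,0.08,0.06,0.031,0.06],[0.0838,0.093,0.1,0.031,0.06],[0.0838,0.093,0.1,0.031,0.06],[0.0838,0.093,0.1,0.031,0.06],[0.0838,0.093,0.1,0.031,0.06]]]'
python3 - <<'E'
from h import *
import pickle
r=snap('wrist','wvise3');pickle.dump(r,open('wvise3.pkl','wb'));print(tool()[0],tool()[2]['tool_rot'])
E
```

```text
time: 17.65
tool_pos: [0.4776, -0.0084, 0.2302]
tool_rot: [0.047, 3.139, 0.0]
force: [0.6, -0.6, -0.4]
opening: 0.0602
grip_force: 0.0
[ 0.4780341  -0.00886311  0.23047947] [4.89092901e-02 3.13870513e+00 1.50312921e-04]
```

View pics/wvise3.png

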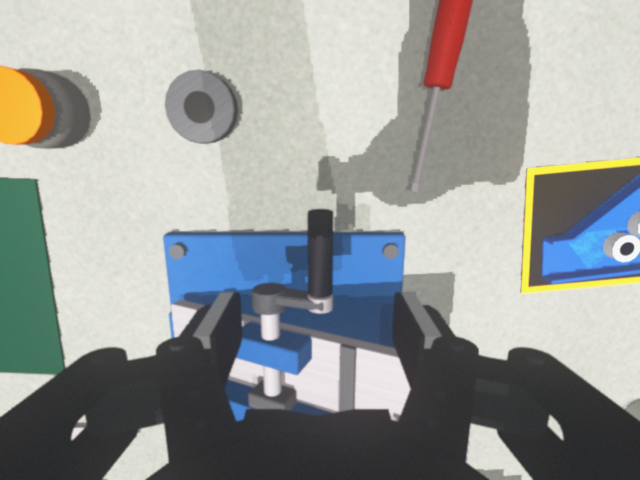

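Run:
```python
from h import *
import pickle
p1,p2,p3=[pickle.load(open(f'wvise{k}.pkl','rb'))[0] for k in(1,2,3)]
i3=pickle.load(open('wvise3.pkl','rb'))[1]
T,S=P('top'),P('side')
for n,a,b,c in(('Hnear',(273,82.5),(425,97),(319.5,211)),('Hfar',(273,147),(421.5,167),(320,297)),('baseL',(167,124),(270,140),(164,233)),('baseR',(344,129),(469,147),(405,233)),):
    print(n,tri([(p1,a),(p2,b),(p3,c)]),tri([(p1,a),(p3,c)]),tri([(p2,b),(p3,c)])[0])
print('hub',tri([(p2,(375,171)),(p3,(270,296))]),tri([(p1,(238,150)),(p3,(270,296))]))
print('near w side', tri([(S,(308,253)),(p3,(319.5,211)),(p1,(273,82.5)),(p2,(425,97))]))
print(blobs(i3,(0,0,0),(180,255,50),50,(300,205,340,300))[0])
t=tool()[0];print(t)
for z in(.09,.1,.11):print(z,onz(p3,(320,250),z),'axis y at hub',onz(p3,(270,296),z-.01+.013))
```

```text
Hnear (array([ 0.45800493, -0.00652164,  0.10405483]), np.float64(0.0007103431177405085)) (array([ 0.45806673, -0.00635463,  0.10501651]), np.float64(0.0006260021897414305)) [ 0.45808965 -0.00704857  0.10549569]
Hfar (array([ 0.51934019, -0.00750515,  0.10914535]), np.float64(0.0018653409366716969)) (array([ 0.52133854, -0.00810851,  0.10397933]), np.float64(0.00024045279502426975)) [ 0.51726046 -0.00822624  0.11374123]
baseL (array([ 0.49373758, -0.15513578,  0.00618578]), np.float64(0.0007560873490475652)) (array([ 0.49361896, -0.15568454,  0.00517598]), np.float64(0.0005122961101913864)) [ 0.49367838 -0.15515624  0.00680723]
baseR (array([0.50081467, 0.07414746, 0.00614431]), np.float64(0.0009423967653416189)) (array([0.50029185, 0.07394481, 0.00663772]), np.float64(0.0003178304505189356)) [0.50156836 0.07567075 0.001968  ]
hub (array([ 0.52269438, -0.04610042,  0.09551003]), np.float64(0.0006451964493262101)) (array([ 0.52445237, -0.04669639,  0.09280574]), np.float64(0.0006726611371407003))
near w side (array([ 0.45643513, -0.00629046,  0.10811314]), np.float64(0.0050222469631213285))
[]
[ 0.4780341  -0.00886311  0.23047947]
0.09 [ 0.49014062 -0.00735532  0.09      ] axis y at hub [ 0.52422012 -0.04599608  0.093     ]
0.1 [ 0.48720696 -0.00736203  0.1       ] axis y at hub [ 0.5199664 -0.0445438  0.103    ]
0.11 [ 0.4842733  -0.00736874  0.11      ] axis y at hub [ 0.51571268 -0.04309153  0.113     ]
```

```bash
python3 drive.py '[[[0.0015,0.0017,0.04,0,0.06],[0.0015,0.0017,0.08,0,0.06],[0.0015,0.0017,0.12,0,0.06],[0.0015,0.0017,0.1355,0,0.06],[0.0015,0.0017,0.1355,0,0.06],[0.0015,0.0017,0.1355,0,0],[0.0015,0.0017,0.1355,0,0],[0.0015,0.0017,0.1355,0,0],[0.0015,0.0017,0.1355,0,0],[0.0015,0.0017,0.1355,0,0],[0.0015,0.0017,0.1355,0,0]]]' 40 && python3 drive.py '[[[0,0,0,0,0],[0,0,0,0,0]]]'
```

```text
time: 18.8
tool_pos: [0.4763, -0.0061, 0.0943]
tool_rot: [0.047, 3.139, 0.002]
force: [3.5, 4.3, 4.7]
opening: 0.0169
grip_force: 39.0
time: 19.0
tool_pos: [0.4762, -0.0061, 0.0942]
tool_rot: [0.047, 3.139, 0.002]
force: [3.4, 5.5, 4.4]
opening: 0.0169
grip_force: 39.0
```

```bash
python3 drive.py '[[[0,0.0007,0.0207,0,0],[0,-0.009,0.039,0,0]]]' && python3 drive.py '[[[0,-0.0176,0.011,0,0],[0,-0.0293,0.0127,0,0],[0,-0.0293,0.0127,0,0]]]'
```

```text
time: 19.2
tool_pos: [0.4761, -0.0145, 0.0547]
tool_rot: [0.045, 3.138, 0.002]
force: [2.5, -6.3, 15.1]
opening: 0.0169
grip_force: 40.9
time: 19.5
tool_pos: [0.475, -0.0473, 0.0424]
tool_rot: [0.052, 3.139, -0.002]
force: [3.1, -3.6, 4.6]
opening: 0.017
grip_force: 39.9
```

```bash
python3 drive.py '[[[0,-0.02,-0.0054,0,0],[0,-0.0346,-0.02,0,0],[0,-0.04,-0.04,0,0]]]' && python3 drive.py '[[[0,0.0054,-0.02,0,0],[0,0.02,-0.0346,0,0],[0,0.04,-0.04,0,0],[0,0.04,-0.04,0,0]]]'
python3 - <<'E'
from h import *
import pickle
r=snap('wrist','wcr1');pickle.dump(r,open('wcr1.pkl','wb'));print(tool()[0])
E
```

```text
time: 19.8
tool_pos: [0.4738, -0.0849, 0.0822]
tool_rot: [0.048, 3.139, 0.001]
force: [10.7, 19.7, -5.7]
opening: 0.0168
grip_force: 41.1
time: 20.2
tool_pos: [0.4751, -0.0432, 0.1224]
tool_rot: [0.044, 3.138, 0.001]
force: [5.8, 3.6, 2.4]
opening: 0.0168
grip_force: 42.3
[ 0.47510988 -0.04366375  0.12237814]
```

View pics/wcr1.png

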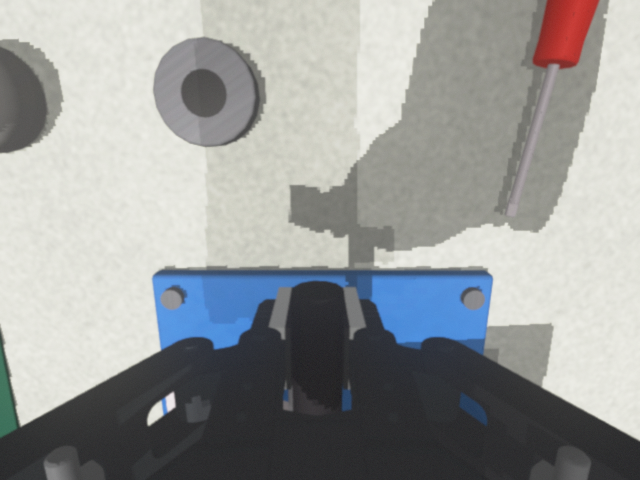

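```bash
python3 drive.py '[[[0,0.021,0.0054,0,0],[0,0.0356,0.02,0,0],[0,0.041,0.04,0,0],[0,0.0356,0.06,0,0],[0,0.021,0.0746,0,0],[0,0.001,0.08,0,0],[0,-0.019,0.0746,0,0],[0,-0.0336,0.06,0,0],[0,-0.039,0.04,0,0],[0,-0.0336,0.02,0,0],[0,-0.019,0.0054,0,0],[0,0.001,0,0,0]]]' && python3 drive.py '[[[0,0.02,0.0054,0,0],[0,0.0346,0.02,0,0],[0,0.04,0.04,0,0],[0,0.0346,0.06,0,0],[0,0.02,0.0746,0,0],[0,0,0.08,0,0],[0,-0.02,0.0746,0,0],[0,-0.0346,0.06,0,0],[0,-0.04,0.04,0,0],[0,-0.0346,0.02,0,0],[0,-0.0346,0.02,0,0],[0,-0.0346,0.02,0,0.05]]]' && python3 drive.py '[[[0,0,0,0,0.05],[0,0,0,0,0.05]]]'
```

```text
time: 21.45
tool_pos: [0.475, -0.0455, 0.1229]
tool_rot: [0.052, 3.138, -0.002]
force: [10.4, -4.6, -13.9]
opening: 0.0171
grip_force: 41.1
time: 22.65
tool_pos: [0.4727, -0.0788, 0.1019]
tool_rot: [0.048, 3.141, 0.0]
force: [0.3, 0.7, -0.8]
opening: 0.0301
grip_force: 0.0
time: 22.85
tool_pos: [0.472, -0.0791, 0.101]
tool_rot: [-0.049, -3.139, 0.001]
force: [-0.6, 0.4, 0.7]
opening: 0.05
grip_force: 0.0
```

```bash
python3 drive.py '[[[0,0,-0.05,0,0.06],[0,0,-0.1,0,0.085],[-0.03,0.02,-0.15,0,0.085],[-0.06,0.04,-0.19,0,0.085],[-0.09,0.06,-0.23,0,0.085],[-0.12,0.08,-0.25,0,0.085],[-0.12,0.08,-0.25,0,0.085],[-0.12,0.08,-0.25,0,0.085]]]'
python3 - <<'E'
from h import *
import pickle
r=snap('wrist','wvise4');pickle.dump(r,open('wvise4.pkl','wb'));print(tool()[0],tool()[2]['tool_rot'])
E
```

```text
time: 23.65
tool_pos: [0.5962, -0.0017, 0.351]
tool_rot: [-0.047, -3.14, 0.004]
force: [0.1, -0.1, -0.3]
opening: 0.0852
grip_force: 0.0
[ 0.59503519 -0.00307837  0.35049045] [-0.04956404 -3.13928827  0.00322667]
```

View pics/wvise4.png

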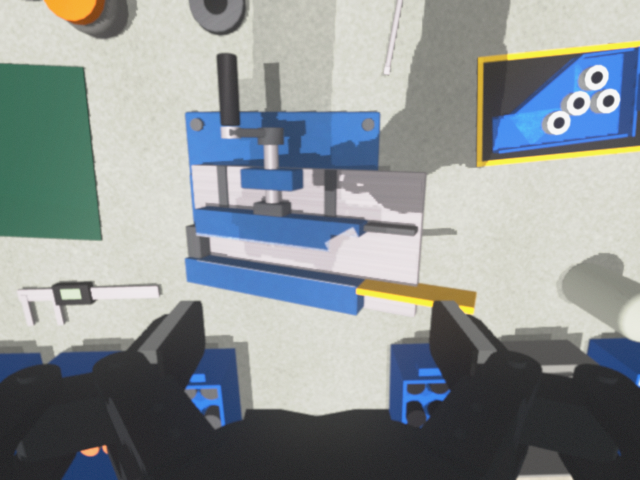

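Run:
```python
from h import *
import pickle
V={k:pickle.load(open(f'wvise{k}.pkl','rb')) for k in(1,2,3,4)}
p={k:V[k][0] for k in V};T,S=P('top'),P('side')
b,m,_=blobs(V[4][1],(18,120,80),(34,255,255),100,(340,270,490,320))
c=max(cv2.findContours(m,0,2)[0],key=cv2.contourArea);print('rail poly',cv2.approxPolyDP(c,3,True)[:,0].tolist())
print('apron',tri([(p[1],(373,187)),(p[2],(546,219)),(p[4],(426,172))]))
print('apron14',tri([(p[1],(373,187)),(p[4],(426,172))]),tri([(p[2],(546,219)),(p[4],(426,172))]))
print('low',tri([(p[1],(170,173)),(p[2],(277,196)),(p[4],(193,165))]))
print('railbot',tri([(p[1],(416,297)),(p[4],(476,292))]),tri([(p[1],(416,297)),(p[2],(594,345)),(p[4],(476,292))]))
print('railtop',tri([(p[1],(409,312)),(p[4],(474,308))]),tri([(p[1],(409,312)),(p[4],(474,308)),(T,(258,167))]))
print('rail start bottom', [onz(p[k],q,.12) for k,q in((1,(313,291)),(4,(357,292)))])
T1,t=snap('top','top1');S1,s=snap('side','side1')
cv2.imwrite('pics/crop.png',np.vstack([cv2.resize(t[150:270,240:400],None,fx=4,fy=4,interpolation=2)[:, :640],cv2.resize(s[180:330,290:450],None,fx=4,fy=4,interpolation=2)])[:1080:,:,::-1][::2,::2] if 0 else np.hstack([cv2.resize(t[150:270,240:390],(400,320)),cv2.resize(s[185:325,300:410],(400,509))[:320] if 0 else cv2.resize(s[190:280,310:410],(400,320))])[...,::-1])
```

```text
rail poly [[356, 291], [430, 306], [435, 300], [453, 299], [468, 314], [473, 311], [474, 292], [370, 280], [365, 280]]
apron (array([0.55954779, 0.09437841, 0.1395746 ]), np.float64(0.000582250890935588))
apron14 (array([0.55991993, 0.09460088, 0.13818948]), np.float64(0.00033520691556371566)) (array([0.55966292, 0.09458334, 0.13919151]), np.float64(0.0005253961264368315))
low (array([ 0.55374728, -0.14505261,  0.03653236]), np.float64(0.0009691549387534879))
railbot (array([0.66841819, 0.13963076, 0.15819811]), np.float64(0.0008813331266241472)) (array([0.6647048 , 0.13698707, 0.16612751]), np.float64(0.0012201993583728823))
railtop (array([0.66883318, 0.12469438, 0.19143028]), np.float64(0.0012747856206972604)) (array([0.67401522, 0.12989183, 0.1789443 ]), np.float64(0.002751283170202817))
rail start bottom [array([0.67831662, 0.03395498, 0.12      ]), array([0.68024717, 0.03518388, 0.12      ])]
```

View pics/crop.png

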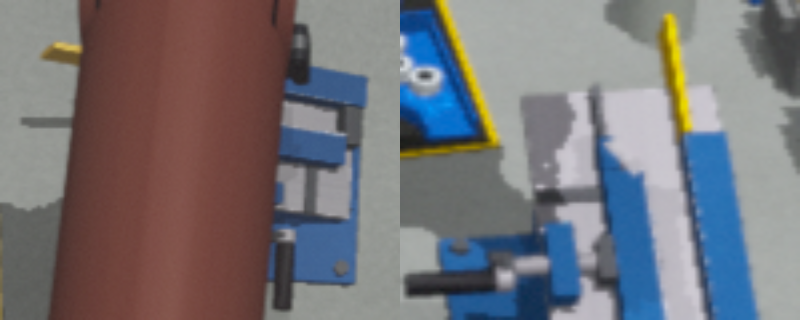

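Run:
```python
from h import *
import pickle
T=P('top');S=P('side')
print('bottle cap top',onz(T,(165,145),.17),'base',onz(T,(176,166),0.02), 'tri cap',tri([(T,(165,145)),(S,(378,156))]))
p4=pickle.load(open('wvise4.pkl','rb'))[0]
print('v4 bottle base', onz(p4,(595,290),.02))
t=tool();print(t[0],t[2]['joint_pos'].round(2) if hasattr(t[2]['joint_pos'],'round') else t[2]['joint_pos'],shift((.4825,.4,.2),5.9))
```

```text
bottle cap top [0.72200109 0.34959133 0.17      ] base [0.71886578 0.36534045 0.02      ] tri cap (array([0.72076001, 0.35075986, 0.16583255]), np.float64(0.0025606147503770414))
v4 bottle base [0.72826613 0.35457893 0.02      ]
[ 0.59407983 -0.00396359  0.3505892 ] [-0.74  0.23  0.82  1.47 -0.17  1.52  1.62] (array([0.1245, 0.4002, 0.1506]), np.float64(1.4349))
```

```bash
python3 drive.py '[[[0.1245,0.4,0,0.15,0.06],[0.1245,0.4,0,0.3,0.06],[0.1245,0.4,0,0.45,0.06],[0.1245,0.4,0,0.6,0.06],[0.1245,0.4,0.03,0.75,0.06],[0.1245,0.4,0.06,0.9,0.06],[0.1245,0.4,0.1,1.05,0.06],[0.1245,0.4,0.15,1.2,0.06],[0.1245,0.4,0.15,1.35,0.06],[0.1245,0.4,0.15,1.435,0.06],[0.1245,0.4,0.15,1.435,0.06],[0.1245,0.4,0.15,1.435,0.06]]]'
python3 - <<'E'
from h import *
import pickle
r=snap('wrist','wh1');pickle.dump(r,open('wh1.pkl','wb'));t=tool();print(t[0],t[2]['tool_rot'],t[2]['joint_pos'])
p,im=r
b,m,_=blobs(im,(5,150,80),(18,255,255),200);print(b)
for c,q in b:
    X=onz(p,c,.042);
    if .3<X[1]<.5: print(X)
bx=cv2.boxPoints(cv2.minAreaRect(cv2.findNonZero(m)));W=np.array([onz(p,c,.042) for c in bx]);print(W.round(4))
print(shift((.483,.399,.028),5.9))
E
```

```text
time: 25.0
tool_pos: [0.4821, 0.4001, 0.2006]
tool_rot: [2.1, 2.336, -0.004]
force: [0.7, -1.1, 0.5]
opening: 0.0599
grip_force: 0.0
[0.48346136 0.3994297  0.20196781] [ 2.10143130e+00  2.33462430e+00 -8.43154417e-04] [-1.34787777  0.37934506  0.75597984  1.61134299 -0.26952581  1.25926223
 -0.4389715 ]
[(array([319. , 224.6]), array([ 307,  181,   25,   90, 2071], dtype=int32))]
[0.48379056 0.40235506 0.042     ]
[[0.4502 0.3789 0.042 ]
 [0.5292 0.5682 0.042 ]
 [0.5661 0.5559 0.042 ]
 [0.4926 0.3603 0.042 ]]
(array([-0.0003, -0.0005,  0.174 ]), np.float64(0.0021))
```

View pics/wh1.png

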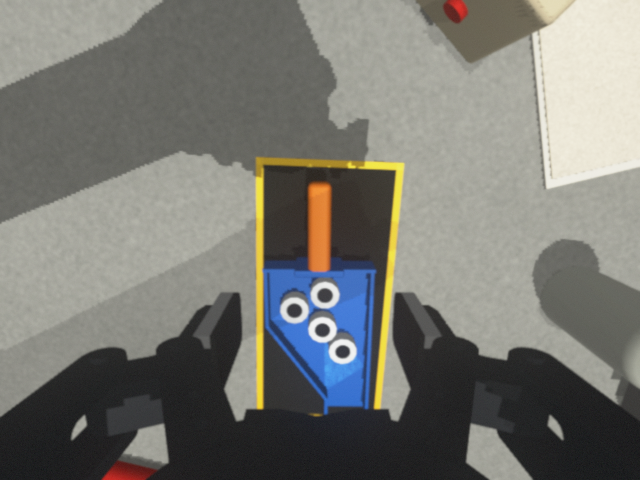

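```bash
python3 drive.py '[[[0,0,0.05,0,0.06],[0,0,0.1,0,0.06],[0,0,0.15,0,0.06],[0,0,0.174,0,0.06],[0,0,0.174,0,0.06],[0,0,0.174,0,0],[0,0,0.174,0,0],[0,0,0.174,0,0],[0,0,0.174,0,0],[0,0,0.174,0,0],[0,0,0.174,0,0],[0,0,0.174,0,0]]]' 110 && python3 drive.py '[[[0,0,-0.005,0,0],[0,0,-0.01,0,0],[0,0,-0.015,0,0],[0,0,-0.02,0,0],[0,0,-0.02,0,0],[0,0,-0.02,0,0]]]'
python3 - <<'E'
from h import *
import pickle
S,s=snap('side','side2');p,im=snap('wrist','wh2');t=tool();print(t[0],t[2]['tool_rot'],t[2]['force'],t[2]['ft_torque'])
cv2.imwrite('pics/c2.png',np.hstack([cv2.resize(s[150:250,250:350],(400,400)),cv2.resize(im,(400,400))])[...,::-1])
E
```

```text
time: 26.25
tool_pos: [0.4843, 0.402, 0.0301]
tool_rot: [-2.101, -2.335, -0.005]
force: [-2.4, -0.4, 9.8]
opening: 0.0162
grip_force: 107.1
time: 26.85
tool_pos: [0.4831, 0.4013, 0.0478]
tool_rot: [-2.102, -2.335, -0.0]
force: [-0.1, -0.4, -2.6]
opening: 0.0161
grip_force: 107.4
[0.48291752 0.40109903 0.04743582] [-2.10177559e+00 -2.33492169e+00  8.16367765e-04] [-0.23743362  0.10703634 -1.50858012] [0.26229981 0.03522356 0.02400096]
```

View pics/c2.png

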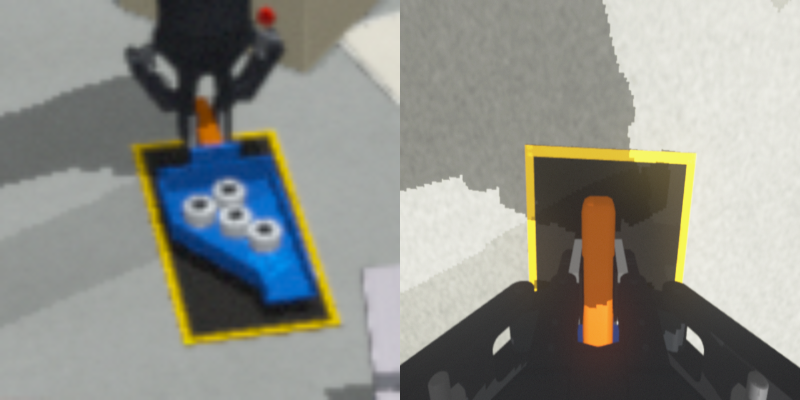

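```bash
python3 drive.py '[[[0,0,-0.01,0,0],[0,0,-0.03,0,0],[0,0,-0.05,0,0],[0,0,-0.07,0,0],[0,0,-0.09,0,0],[0,0,-0.11,0,0],[0,0,-0.13,0,0],[0,0,-0.15,0,0],[0,0,-0.17,0,0],[0,0,-0.18,0,0],[0,0,-0.1826,0,0],[0,0,-0.1826,0,0]]]'
python3 - <<'E'
from h import *
t,R,s=tool();print(t,'yaw y',np.degrees(np.arctan2(R[1,1],R[0,1])),s['grip_force'],s['force'],s['ft_torque'])
print(shift((.6218,.2761,.23),-1.8))
S,im=snap('side')
print(blobs(im,(0,0,150),(180,70,255),10,(230,100,350,230))[0])
E
```

```text
time: 28.15
tool_pos: [0.483, 0.4012, 0.2301]
tool_rot: [-2.102, -2.335, 0.0]
force: [0.6, -0.7, -2.4]
opening: 0.016
grip_force: 107.6
[0.48304244 0.40115178 0.23014203] yaw y 6.01516464133598 107.55183219909668 [ 0.61425077 -0.69159582 -2.38347668] [ 0.17347152  0.02887985 -0.04933897]
(array([-1.389e-01,  1.249e-01,  1.000e-04]), np.float64(0.1364))
[(array([277.9, 104.8]), array([274, 101,   9,   9,  36], dtype=int32)), (array([310.4, 115.2]), array([309, 112,   4,   8,  14], dtype=int32)), (array([302.2, 162.5]), array([ 230,  114,  120,  116, 4525], dtype=int32)), (array([290.8, 119.1]), array([289, 116,   4,   7,  21], dtype=int32)), (array([300.6, 122.4]), array([299, 119,   4,   8,  29], dtype=int32)), (array([308. , 155.4]), array([295, 148,  26,  15, 136], dtype=int32)), (array([256.2, 203.7]), array([ 230,  187,   59,   39, 1291], dtype=int32)), (array([283.9, 225.3]), array([270, 217,  24,  13, 161], dtype=int32))]
```

```bash
python3 drive.py '[[[-0.003,0.0025,0,0.003,0],[-0.008,0.0075,0,0.008,0],[-0.016,0.0145,0,0.016,0],[-0.026,0.0235,0,0.026,0],[-0.036,0.0325,0,0.036,0],[-0.046,0.0415,0,0.046,0],[-0.056,0.0505,0,0.056,0],[-0.066,0.0595,0,0.066,0],[-0.076,0.0685,0,0.076,0],[-0.086,0.0775,0,0.086,0],[-0.096,0.0865,0,0.096,0],[-0.106,0.0955,0,0.106,0]]]' && python3 drive.py '[[[-0.009,0.0082,0,0.009,0],[-0.017,0.0155,0,0.016,0],[-0.023,0.021,0,0.022,0],[-0.028,0.0252,0,0.026,0],[-0.031,0.028,0,0.029,0],[-0.0329,0.0295,0,0.03,0],[-0.0329,0.0295,0,0.03,0],[-0.0329,0.0295,0,0.03,0]]]'
python3 - <<'E'
from h import *
t,R,s=tool();print(t,'yaw y',np.degrees(np.arctan2(R[1,1],R[0,1])),s['grip_force'],s['force'],s['ft_torque'])
print(shift((.6218,.2761,.1725),-1.8))
S,im=snap('side');Tp,ti=snap('top')
for n,p,i in(('side',S,im),('top',Tp,ti)):
  for c,q in blobs(i,(0,0,150),(180,70,255),8)[0]:
    X=onz(p,c,.22); d=R.T@(X-t); tx,ty=-.1195-d[0]*1,d[1]
    if abs(tx)<.1 and abs(ty)<.06 and q[4]<150: print(n,q,X.round(3),'tray',np.round((tx,ty),3))
E
```

```text
time: 29.4
tool_pos: [0.59, 0.3051, 0.2303]
tool_rot: [2.223, 2.219, -0.0]
force: [0.9, 0.2, -2.5]
opening: 0.0157
grip_force: 107.5
time: 30.2
tool_pos: [0.6184, 0.2733, 0.2303]
tool_rot: [-2.255, -2.187, 0.0]
force: [1.1, 0.5, -3.1]
opening: 0.0163
grip_force: 107.6
[0.61842772 0.27331603 0.23029235] yaw y -1.7425327169735592 107.5796914100647 [ 1.14939561  0.48572857 -3.09621408] [ 0.23426972 -0.02601999 -0.03448792]
(array([0.0029, 0.0033, 0.0578]), np.float64(0.001))
top [216 178  12  11  78] [0.621 0.206 0.22 ] tray [-0.052  0.005]
top [221 190  13  12  79] [0.594 0.192 0.22 ] tray [-0.038 -0.022]
```

```bash
python3 drive.py '[[[0.001,0.001,0.006,0,0],[0.002,0.002,0.016,0,0],[0.0029,0.0033,0.028,0,0],[0.0029,0.0033,0.04,0,0],[0.0029,0.0033,0.05,0,0],[0.0029,0.0033,0.056,0,0],[0.0029,0.0033,0.0578,0,0],[0.0029,0.0033,0.0578,0,0]]]' && python3 drive.py '[[[0,0,0.002,0,0],[0,0,0.002,0,0]]]' && python3 drive.py '[[[0,0,0.002,0,0],[0,0,0.002,0,0]]]' && python3 drive.py '[[[0,0,0.002,0,0],[0,0,0.002,0,0]]]'
python3 - <<'E'
from h import *
t,R,s=tool();print(t,s['force'],s['ft_torque'])
E
```

```text
time: 31.1
tool_pos: [0.6223, 0.2754, 0.1729]
tool_rot: [2.255, 2.186, 0.0]
force: [-0.5, 0.4, 0.8]
opening: 0.0159
grip_force: 108.3
time: 31.3
tool_pos: [0.6225, 0.2756, 0.1712]
tool_rot: [2.255, 2.186, 0.001]
force: [-0.3, 0.2, 3.2]
opening: 0.0161
grip_force: 108.5
time: 31.5
tool_pos: [0.6222, 0.2758, 0.1686]
tool_rot: [2.255, 2.187, 0.001]
force: [0.3, -0.1, 0.5]
opening: 0.0162
grip_force: 108.1
time: 31.7
tool_pos: [0.6221, 0.2757, 0.1663]
tool_rot: [2.255, 2.187, -0.0]
force: [0.3, 1.9, 2.8]
opening: 0.0163
grip_force: 108.4
[0.6220593  0.27566287 0.16632665] [0.25787308 1.88019307 2.78931053] [-0.73782926 -0.15350084  0.0093208 ]
```

```bash
python3 drive.py '[[[0,0,0,0,0],[0,0,0,0,0]]]' 22 && python3 drive.py '[[[-0.001,0,-0.007,0,0],[-0.002,0,-0.015,0,0],[-0.0034,0,-0.0227,0,0],[-0.0034,0,-0.0227,0,0]]]'
python3 - <<'E'
from h import *
t,R,s=tool();print(t,s['force'],s['ft_torque'],s['grip_force'])
S,im=snap('side');np.save('s_a.npy',im)
for c,q in blobs(im,(0,0,150),(180,70,255),8,(290,120,420,330))[0]: print(q)
E
```

```text
time: 31.9
tool_pos: [0.6221, 0.2757, 0.1666]
tool_rot: [2.255, 2.187, 0.0]
force: [0.4, 0.7, 3.0]
opening: 0.0163
grip_force: 108.4
time: 32.3
tool_pos: [0.6225, 0.2719, 0.1907]
tool_rot: [2.256, 2.186, 0.003]
force: [0.2, -0.5, -2.2]
opening: 0.0162
grip_force: 107.5
[0.62253345 0.27194548 0.19068453] [ 0.20311699 -0.54719053 -2.18168425] [ 0.18490682  0.0453208  -0.03555186] 107.48848557472229
[290 120  52  23 878]
[ 358  120   62   58 2109]
[361 145   5   7  12]
[350 151   5   8  31]
[ 290  157   57   36 1120]
[409 157  11  12  85]
[398 160  10  10  67]
[ 290  178  130  152 7167]
[344 180  26  19 182]
[344 197   5   5  13]
[343 205  33  10 118]
[328 209  10   6  43]
[360 218  28  78 899]
[344 247  17  18 155]
[339 262   8   4  31]
[334 266   5   4  15]
[348 268  17  21 228]
[350 292  26  15 288]
```

```bash
python3 drive.py '[[[0.002,0,0.008,0,0],[0.0034,0,0.0157,0,0],[0.0034,0,0.0157,0,0]]]' && python3 drive.py '[[[0,0,0,0,0.0165]]]' 22 ; python3 drive.py '[[[0,0,0,0,0]]]' 22;  python3 drive.py '[[[0,0,0,0,0]]]' 22
```

```text
time: 32.65
tool_pos: [0.621, 0.276, 0.1713]
tool_rot: [-2.254, -2.187, 0.004]
force: [0.1, -0.5, -1.7]
opening: 0.0161
grip_force: 107.6
time: 32.75
tool_pos: [0.6217, 0.2757, 0.1727]
tool_rot: [-2.255, -2.187, 0.002]
force: [-0.5, 0.9, -2.0]
opening: 0.0161
grip_force: 107.4
time: 32.85
tool_pos: [0.6221, 0.2755, 0.1735]
tool_rot: [2.256, 2.186, -0.0]
force: [0.0, 1.1, -1.9]
opening: 0.0161
grip_force: 107.5
time: 32.95
tool_pos: [0.6222, 0.2756, 0.1737]
tool_rot: [2.256, 2.186, 0.0]
force: [-1.3, 0.3, -2.9]
opening: 0.0161
grip_force: 107.5
```

```bash
python3 drive.py '[[[0,0,0,0,0.0168],[0,0,0,0,0.0168]]]' 22 ; python3 drive.py '[[[0,0,0.001,0,0.017],[0,0,0.002,0,0.017]]]' 22;  python3 drive.py '[[[0,0,0.001,0,0.0172],[0,0,0.001,0,0.0172]]]' 22
```

```text
time: 33.15
tool_pos: [0.6221, 0.2756, 0.1737]
tool_rot: [2.256, 2.187, 0.0]
force: [-0.5, -0.6, -2.8]
opening: 0.0167
grip_force: 55.3
time: 33.35
tool_pos: [0.6221, 0.2757, 0.1715]
tool_rot: [2.256, 2.187, 0.0]
force: [-0.8, 0.2, -2.1]
opening: 0.017
grip_force: 46.2
time: 33.55
tool_pos: [0.622, 0.2756, 0.1704]
tool_rot: [2.255, 2.187, -0.0]
force: [-0.4, -0.1, -1.9]
opening: 0.017
grip_force: 37.1
```

```bash
python3 drive.py '[[[0,0,0.002,0,0.0172],[0,0,0.003,0,0.0172],[0,0,0.003,0,0.0172]]]' 22 ; python3 drive.py '[[[0,0,0,0,0.0173],[0,0,0,0,0.0173]]]' 22;  python3 drive.py '[[[0,0,0,0,0.0174],[0,0,0,0,0.0174]]]' 22; python3 -c "
from h import *
print(tool()[2]['ft_torque'])"
```

```text
time: 33.85
tool_pos: [0.6221, 0.2756, 0.1676]
tool_rot: [2.255, 2.187, -0.0]
force: [-0.7, 1.0, 0.0]
opening: 0.017
grip_force: 37.4
time: 34.05
tool_pos: [0.6221, 0.2756, 0.1676]
tool_rot: [2.256, 2.187, 0.0]
force: [0.7, -1.0, 0.4]
opening: 0.0174
grip_force: 32.7
time: 34.25
tool_pos: [0.6221, 0.2757, 0.1675]
tool_rot: [2.256, 2.187, -0.0]
force: [-1.1, 0.1, -0.5]
opening: 0.0172
grip_force: 28.0
[-0.24355614  0.01910457 -0.04044429]
```

```bash
python3 drive.py '[[[0,0,0,0,0.0176],[-0.001,0,-0.004,0,0.0176],[-0.002,0,-0.01,0,0.0176],[-0.003,0,-0.016,0,0.0176],[-0.003,0,-0.016,0,0.0176]]]' 22; python3 -c "
from h import *
print(tool()[2]['ft_torque'],tool()[2]['force'])"; python3 drive.py '[[[0,0,0,0,0.0178],[0,0,0,0,0.0178]]]' 22;python3 -c "
from h import *
print(tool()[2]['ft_torque'],tool()[2]['force'])"
```

```text
time: 34.75
tool_pos: [0.6224, 0.2725, 0.1848]
tool_rot: [2.256, 2.186, 0.002]
force: [0.4, 0.3, -2.2]
opening: 0.0177
grip_force: 18.3
[ 0.20708112  0.11173825 -0.09132107] [ 0.41531057  0.33852942 -2.19359561]
time: 34.95
tool_pos: [0.622, 0.2727, 0.1835]
tool_rot: [2.255, 2.187, 0.0]
force: [0.3, 0.6, -0.6]
opening: 0.0178
grip_force: 9.2
[-0.06373935 -0.09763039  0.06889439] [ 0.28944379  0.61421326 -0.56310638]
```

```bash
python3 drive.py '[[[-0.001,0,-0.005,0,0.0178],[-0.002,0,-0.01,0,0.0178],[-0.003,0,-0.015,0,0.0178],[-0.005,0,-0.02,0,0.0178],[-0.007,0,-0.025,0,0.0178],[-0.007,0,-0.025,0,0.0178]]]' 22
cat > sc.py <<'E'
from h import *
import sys
t,R,s=tool();print(t.round(4),np.round(s['ft_torque'],2),np.round(s['force'],1),s['grip_force'])
yaw=np.radians(1.8);O=np.array([.663,-.042,.077]);bx=np.array([np.cos(yaw),-np.sin(yaw),0]);h=np.array([np.sin(yaw),np.cos(yaw),0]);c,sn=np.cos(np.radians(25)),np.sin(np.radians(25))
B=np.stack([bx,c*h+sn*np.array([0,0,1]),-sn*h+c*np.array([0,0,1])],1)
S,im=snap('side');np.save('s_%d.npy'%int(s['time']*10),im)
hs=cv2.cvtColor(im,cv2.COLOR_RGB2GRAY)
for c_,q in blobs(im,(0,0,150),(180,70,255),8,(290,120,420,330))[0]:
    if q[4]<60 and q[2]<14: 
        o,v=ray(S,c_);n=B[:,2]; X=o+v*((O+n*.014-o)@n)/(v@n); print('side',q,'bed',(B.T@(X-O)).round(3))
E
python3 sc.py
```

```text
time: 35.55
tool_pos: [0.6221, 0.2652, 0.2096]
tool_rot: [2.256, 2.186, 0.002]
force: [-0.4, -0.7, -1.7]
opening: 0.0177
grip_force: 9.0
[0.6221 0.2652 0.2096] [-0.03  0.02 -0.05] [-0.4 -0.7 -1.7] 9.015314877033234
side [362 140   5   7  10] bed [-0.017  0.381  0.014]
side [351 147   5   7  25] bed [-0.051  0.36   0.014]
side [343 198   5   4   9] bed [-0.095  0.198  0.014]
side [328 209   9   7  43] bed [-0.134  0.161  0.014]
side [339 262   8   4  31] bed [-0.121  0.005  0.014]
side [334 266   4   4  14] bed [-0.141 -0.005  0.014]
```

```bash
python3 drive.py '[[[-0.002,0,-0.005,0,0.0178],[-0.004,0,-0.01,0,0.0178],[-0.006,0,-0.015,0,0.0178],[-0.009,0,-0.02,0,0.0178],[-0.0115,0,-0.025,0,0.0178],[-0.0115,0,-0.025,0,0.0178],[-0.0115,0,-0.025,0,0.0178]]]' 22; python3 sc.py
python3 - <<'E'
import glob,numpy as np,cv2
f=sorted(glob.glob('s_3*.npy'));print(f)
a=np.load('s_a.npy').astype(int);b=np.load(f[-1]).astype(int);d=np.abs(a-b).sum(2)
m=(d>90).astype(np.uint8);n,l,st,c=cv2.connectedComponentsWithStats(m)
for i in range(1,n):
    if st[i,4]>15: print(st[i],c[i].round(0),b[l==i].mean(0).round(0),a[l==i].mean(0).round(0))
E
```

```text
time: 36.3
tool_pos: [0.6215, 0.2539, 0.2337]
tool_rot: [2.256, 2.186, 0.0]
force: [0.0, -0.6, -0.6]
opening: 0.018
grip_force: 9.2
[0.6215 0.2539 0.2337] [-0.2  -0.01  0.05] [ 0.  -0.6 -0.6] 9.16530355811119
side [363 135   5   7  11] bed [-0.012  0.398  0.014]
side [353 142   4   6  21] bed [-0.045  0.379  0.014]
side [363 204   9   8  52] bed [-0.034  0.169  0.014]
side [329 211   8   5  32] bed [-0.134  0.158  0.014]
side [339 262   8   4  31] bed [-0.121  0.005  0.014]
side [334 266   5   4  15] bed [-0.14  -0.005  0.014]
['s_355.npy', 's_363.npy']
[ 99   0  34 192 803] [119.  75.] [109.  68.  61.] [169. 164. 154.]
[194   0 126  27 908] [272.  14.] [136.  75.  65.] [151. 148. 141.]
[327  13  42   7 223] [348.  16.] [126.  70.  57.] [192. 153. 102.]
[224  16   4  20  60] [226.  26.] [42. 40. 44.] [118.  62.  52.]
[337  28  50  24 479] [365.  37.] [65. 41. 38.] [126.  79.  59.]
[ 154   46  156  159 1336] [225.  74.] [130. 127. 118.] [72. 44. 40.]
[311  56  12  12 100] [317.  62.] [122.  93.  61.] [65. 34. 29.]
[325  58  18  17 199] [334.  65.] [120.  91.  60.] [75. 39. 33.]
[375  59   8  14  56] [378.  66.] [115.  87.  57.] [69. 41. 37.]
[ 314  102   64  101 2005] [354. 156.] [ 84. 105. 125.] [100. 102. 107.]
[158 190 128  14 286] [215. 198.] [163. 167. 163.] [112. 115. 112.]
[348 195  31  24 264] [365. 209.] [ 82. 128. 182.] [ 67. 110. 152.]
[375 201   4   9  23] [377. 205.] [126. 131.  85.] [ 86. 112. 135.]
[192 207  99  18 202] [237. 217.] [111. 114. 109.] [163. 166. 160.]
[341 207  11   9  31] [345. 211.] [135. 138. 136.] [118. 121. 119.]
[325 208  13   5  24] [331. 210.] [119. 116.  89.] [169. 165. 124.]
[366 227   6   5  17] [368. 229.] [147. 148. 154.] [199. 195. 204.]
[381 248   3   9  17] [382. 252.] [175. 181. 188.] [109. 113. 127.]
```

```bash
python3 drive.py '[[[-0.002,0,-0.005,0,0.0178],[-0.005,0,-0.01,0,0.0178],[-0.008,0,-0.015,0,0.0178],[-0.011,0,-0.02,0,0.0178],[-0.011,0,-0.02,0,0.0178],[-0.011,0,-0.02,0,0.0178],[-0.011,0,-0.02,0,0.0178]]]' 22
cat > df.py <<'E'
import glob,numpy as np,cv2
from h import *
S=P('side')
f=sorted(glob.glob('s_[0-9]*.npy'));a=np.load('s_a.npy').astype(int);b=np.load(f[-1]).astype(int);d=np.abs(a-b).sum(2)
m=(d>70).astype(np.uint8);n,l,st,c=cv2.connectedComponentsWithStats(m);print(f[-1])
for i in range(1,n):
    if st[i,4]>8 and 320<c[i][0]<410 and 190<c[i][1]<310: print(st[i],b[l==i].mean(0).round(0),a[l==i].mean(0).round(0))
E
python3 sc.py; python3 df.py; python3 drive.py '[[[0,0,0,0,0.0178],[0,0,0,0,0.0178],[0,0,0,0,0.0178],[0,0,0,0,0.0178],[0,0,0,0,0.0178]]]'; python3 sc.py; python3 df.py
```

```text
time: 37.05
tool_pos: [0.6209, 0.2434, 0.2533]
tool_rot: [-2.255, -2.187, 0.0]
force: [0.5, -0.0, -1.8]
opening: 0.0176
grip_force: 9.0
[0.6209 0.2434 0.2533] [ 0.07 -0.08 -0.06] [ 0.5 -0.  -1.8] 9.040632247924805
side [364 132   5   6  11] bed [-0.008  0.41   0.014]
side [353 138   5   7  20] bed [-0.042  0.39   0.014]
side [376 190   2   7   8] bed [-0.002  0.213  0.014]
side [329 212   7   5  25] bed [-0.135  0.155  0.014]
side [339 262   8   4  31] bed [-0.121  0.005  0.014]
side [334 266   5   4  15] bed [-0.14  -0.005  0.014]
s_370.npy
[358 201   6   6  13] [ 27. 106. 189.] [ 11.  70. 141.]
[343 207  11   4  26] [112. 115. 113.] [161. 164. 162.]
[363 207  17   9  69] [ 60. 115. 173.] [131. 135. 121.]
[325 208  13  11  73] [130. 126.  94.] [140. 136. 106.]
[340 212  17   4  46] [158. 162. 159.] [102. 105. 103.]
[361 217  17   4  39] [114. 111. 116.] [180. 177. 184.]
[330 229  13  11  37] [93. 93. 80.] [142. 140. 118.]
[376 259  12  29 196] [173. 177. 183.] [183. 181. 191.]
[379 287  11   9  59] [170. 174. 180.] [174. 173. 182.]
time: 37.6
tool_pos: [0.621, 0.2432, 0.2535]
tool_r
[... 184 characters left out ...]
0] bed [-0.008  0.409  0.014]
side [353 138   5   7  24] bed [-0.041  0.391  0.014]
side [329 212   7   5  25] bed [-0.135  0.155  0.014]
side [339 262   8   4  31] bed [-0.121  0.005  0.014]
side [334 266   5   4  16] bed [-0.14  -0.005  0.014]
s_376.npy
[358 201  23  15  96] [ 53. 119. 184.] [ 97. 123. 134.]
[343 207  11   4  26] [112. 115. 113.] [161. 164. 162.]
[325 208  13  12  73] [130. 126.  95.] [140. 137. 106.]
[338 212  19   7  51] [151. 154. 151.] [ 98. 100.  99.]
[361 217  17   4  40] [110. 108. 112.] [178. 174. 181.]
[329 229  14  11  37] [96. 95. 83.] [144. 142. 121.]
[376 259  12  29 197] [174. 177. 183.] [183. 181. 191.]
[379 287  11   9  59] [170. 174. 180.] [174. 173. 182.]
```

Run:
```python
from h import *
import glob
exec(open('sc.py').read().split("S,im=")[0])
S=P('side');b=np.load(sorted(glob.glob('s_[0-9]*.npy'))[-1]);a=np.load('s_a.npy')
for y in(-.082,-.056,-.03,-.004,.022,.05): print(y,proj(S,O+B@np.array([-.013,y,.014])).round(1))
ga=cv2.cvtColor(a,cv2.COLOR_RGB2GRAY);g=cv2.cvtColor(b,cv2.COLOR_RGB2GRAY)
print(g[244:300,372:394:2]);
```

```text
[0.621  0.2432 0.2535] [0.09 0.05 0.01] [ 0.5  0.5 -2. ] 9.041134268045425
-0.082 [386.2 291.5]
-0.056 [384.9 282.2]
-0.03 [383.6 273.1]
-0.004 [382.3 264.1]
0.022 [381.  255.2]
0.05 [379.7 245.7]
[[198 200 201 201 191  64  99 100 104 101  99]
 [202 201 200 201 196  71 102 103 103 101 102]
 [193 200 202 201 197  81 109 101 102 101  99]
 [193 200 201 201 197  81 102 100  99  99 100]
 [194 201 201 202 198  80 120 100  99 100  99]
 [184 200 202 202 199  83 136 100 102 100  99]
 [161 200 203 201 199  96 122 100 100 100 101]
 [158 201 202 202 203 128  86  99 100 101  98]
 [154 198 203 202 203 135  94  99 101 101 100]
 [142 199 201 203 203 140 113 101 102 101  99]
 [127 200 202 203 202 147  93 102 100 100  99]
 [126 202 202 204 203 150  70 110 100  99 101]
 [119 199 202 204 203 151  71 118 100  95  99]
 [109 192 203 204 202 157  69 108 102  99  97]
 [112 196 203 205 207 194  67  96 100  97  99]
 [110 196 205 227 233 211  73 100  99 101 100]
 [106 188 218 236 221 232 112 101  99  98 100]
 [100 196 231 204 141 226 159 106 101 105  99]
 [101 190 230 154  73 187 187 123 101  98  98]
 [ 98 182 
[... 1029 characters left out ...]
  97 121 170 178 234 221 177  66  97  98]
 [101 101 120 171 142 206 213 185  72 100  98]
 [102 103 117 190 182 230 231 219  89 109 100]
 [100 102 113 197 226 207 176 228 126 103  99]
 [100 102 107 204 235 147  99 222 160 117 100]
 [102 101 102 200 236 108  69 192 173 136 102]
 [103 103 100 200 235 120  69 199 177 123 102]
 [100 102  99 183 229 155 103 224 175  89  99]
 [102  99 100 175 205 227 188 235 158  87 104]
 [100  87  80 120 151 229 229 219 121  88 103]
 [ 60  58  56  78 114 173 181 160 115  80 102]
 [ 46  49  61 108 116 126 132 123 117  80 102]
 [ 65  73  61 118 119 117 117 115 117  86 103]
 [106 105  65 118 115 116 114 113 114  95 102]
 [175 171  69 119 117 117 115 115 114 104  98]]
```

```bash
python3 drive.py '[[[0.006,0,0.01,0,0.0178],[0.012,0,0.02,0,0.0178],[0.0165,0,0.03,0,0.0178],[0.0215,0,0.04,0,0.0178],[0.0255,0,0.05,0,0.0178],[0.0285,0,0.06,0,0.0178],[0.0305,0,0.07,0,0.0178],[0.0325,0,0.078,0,0.0178],[0.0325,0,0.084,0,0.0178],[0.0325,0,0.084,0,0.0178]]]' 22; python3 drive.py '[[[0,0,0,0,0],[0,0,0,0,0],[0,0,0,0,0]]]' 110;python3 -c "
from h import *
t,R,s=tool()
print(t,s['ft_torque'],s['force'])"
```

```text
time: 38.65
tool_pos: [0.6217, 0.2755, 0.1686]
tool_rot: [-2.256, -2.186, 0.002]
force: [0.2, 0.3, -0.8]
opening: 0.0182
grip_force: 8.8
time: 38.95
tool_pos: [0.6222, 0.2756, 0.1699]
tool_rot: [-2.256, -2.187, -0.001]
force: [0.5, -0.3, -0.8]
opening: 0.0161
grip_force: 107.4
[0.62220652 0.27561241 0.16990533] [ 0.08531165 -0.04246621  0.00579454] [ 0.54506037 -0.34950866 -0.79897368]
```

```bash
python3 drive.py '[[[0,0,-0.03,0,0],[0,0,-0.06,0,0],[0.03,-0.035,-0.065,-0.03,0],[0.06,-0.07,-0.065,-0.06,0],[0.09,-0.1,-0.065,-0.1,0],[0.1287,-0.1425,-0.065,-0.134,0],[0.1287,-0.1425,-0.03,-0.134,0],[0.1287,-0.1425,0.01,-0.134,0],[0.1287,-0.1425,0.05,-0.134,0],[0.1287,-0.1425,0.08,-0.134,0],[0.1287,-0.1425,0.11,-0.134,0],[0.1287,-0.1425,0.11,-0.134,0]]]'
python3 - <<'E'
from h import *
t,R,s=tool();print(t,s['force'],s['ft_torque'],shift((.4835,.4085,.032),5.9))
T,im=snap('top');S,si=snap('side')
for n,p,i in(('t',T,im),('s',S,si)):
  for c,q in blobs(i,(100,130,60),(125,255,255),60)[0]:
    X=onz(p,c,.08)
    if .4<X[0]<.6 and .15<X[1]<.4: print(n,q,c,X.round(3))
E
```

```text
time: 40.15
tool_pos: [0.4815, 0.4071, 0.0559]
tool_rot: [-2.104, -2.333, 0.01]
force: [-0.8, -0.9, -1.3]
opening: 0.0156
grip_force: 107.8
[0.48148218 0.40710184 0.05586772] [-0.83297635 -0.94434017 -1.26089724] [ 0.11047073  0.12802417 -0.00014736] (array([0.0013, 0.0023, 0.0239]), np.float64(-0.0))
t [ 163  230   67   43 1985] [192.  248.2] [0.494 0.297 0.08 ]
s [289 182  40  39 946] [308.5 200.2] [0.486 0.261 0.08 ]
```

```bash
python3 drive.py '[[[0,0.002,0.01,0,0],[0,0.002,0.018,0,0],[0,0.002,0.022,0,0],[0,0.002,0.025,0,0],[0,0.002,0.025,0,0]]]' && python3 drive.py '[[[0,0,0,0,0.019],[0,0,0,0,0.02],[0,0,0,0,0.03],[0,0,0,0,0.05],[0,0,0,0,0.05],[0,0,-0.05,0,0.05],[0,0,-0.1,0,0.05],[0,0,-0.15,0,0.05],[0,0,-0.2,0,0.05],[0,0,-0.2,0,0.05]]]'
python3 - <<'E'
from h import *
import pickle
t,R,s=tool();print(t)
r=snap('wrist','wend1');pickle.dump(r,open('wend1.pkl','wb'));p,im=r
b,m,_=blobs(im,(5,150,80),(18,255,255),200)
X=[]
for c,q in b:
    Y=onz(p,c,.042)
    if .3<Y[1]<.5: 
        print(Y,q); u=c[0]
        X=[onz(p,(np.where(m[v])[0].mean(),v),.042) for v in(q[1]+8,q[1]+q[3]-8)]
        d=X[1]-X[0];print('handle dir',np.degrees(np.arctan2(d[1],d[0])))
b,m,_=blobs(im,(20,140,100),(32,255,255),150)
for c,q in b: print('yellow',q)
T,ti=snap('top')
for c,q in blobs(ti,(100,130,60),(125,255,255),60,(140,225,245,280))[0]: print(q,c,onz(T,c,.004))
for c,q in blobs(ti,(5,120,80),(20,255,255),30,(130,230,180,290))[0]: print(q,c,onz(T,c,.042))
E
```

```text
time: 40.75
tool_pos: [0.4855, 0.4088, 0.0342]
tool_rot: [-2.104, -2.333, 0.001]
force: [-0.2, -0.2, -0.7]
opening: 0.0158
grip_force: 108.0
time: 41.75
tool_pos: [0.4885, 0.4102, 0.2422]
tool_rot: [2.105, 2.332, 0.017]
force: [0.5, -0.3, -0.2]
opening: 0.0499
grip_force: 0.0
[0.48851176 0.41022573 0.24216699]
[0.48594437 0.40734362 0.042     ] [ 301  184   21   78 1569]
handle dir -83.8815399704763
yellow [ 253  168  129  236 4233]
[ 166  230   65   42 1895] [194.5 248. ] [0.50532059 0.30963086 0.004     ]
[139 248  27  10 200] [151.8 252.7] [0.48572879 0.4059886  0.042     ]
```

```bash
python3 drive.py '[[[-0.48,-0.067,0,-0.15,0.06],[-0.48,-0.067,0,-0.3,0.06],[-0.48,-0.067,0,-0.45,0.06],[-0.48,-0.067,0,-0.6,0.06],[-0.48,-0.067,0,-0.75,0.06],[-0.48,-0.067,0,-0.9,0.06],[-0.48,-0.067,0,-1.05,0.06],[-0.48,-0.067,0,-1.2,0.06],[-0.48,-0.067,0,-1.35,0.06],[-0.48,-0.067,0,-1.436,0.06],[-0.48,-0.067,0,-1.436,0.06],[-0.48,-0.067,0,-1.436,0.06]]]'
python3 - <<'E'
from h import *
import pickle
t,R,s=tool();print(t,np.degrees(np.arctan2(R[1,1],R[0,1])))
r=snap('wrist','wcr2');pickle.dump(r,open('wcr2.pkl','wb'));p,im=r
print('pred',proj(p,(.4885,-.079,.106)),proj(p,(.46,-.079,.106)))
b,m,l=blobs(im,(0,0,0),(180,255,60),300,(220,150,420,320))
for c,q in b: print(q,c,onz(p,c,.106))
print(shift((.4735,-.079,.1),88.2))
E
```

```text
time: 43.05
tool_pos: [0.4676, -0.0755, 0.2337]
tool_rot: [-0.054, -3.14, -0.0]
force: [-0.0, 0.7, -0.0]
opening: 0.0601
grip_force: 0.0
[ 0.46760037 -0.07553001  0.23370472] 88.04021654724744
pred [314.3382835  266.99343688] [312.86729685 227.86863248]
[394 294  20  26 304] [401.5 309.9] [ 0.52385241 -0.01625931  0.106     ]
(array([-0.006 , -0.0043,  0.1338]), np.float64(-0.0009))
```

Run:
```python
import pickle,cv2,numpy as np
from h import *
p,im=pickle.load(open('wcr2.pkl','rb'))
hs=cv2.cvtColor(im,cv2.COLOR_RGB2HSV)
for v in(225,245,265): print(v,[tuple(hs[v,u][1:]) if 0 else int(hs[v,u,2]) for u in range(270,360,4)],[int(hs[v,u,1]) for u in range(270,360,4)])
```

```text
225 [207, 208, 203, 194, 200, 205, 203, 197, 101, 58, 58, 59, 57, 56, 116, 201, 140, 119, 118, 126, 142, 200, 203] [14, 13, 13, 12, 11, 14, 13, 12, 5, 9, 9, 13, 13, 5, 9, 13, 13, 13, 13, 12, 11, 14, 11]
245 [194, 192, 194, 195, 193, 192, 192, 191, 84, 71, 76, 79, 72, 66, 101, 121, 109, 112, 133, 133, 187, 216, 214] [151, 151, 154, 152, 155, 155, 157, 158, 64, 18, 20, 19, 18, 19, 106, 131, 126, 125, 138, 144, 158, 159, 160]
265 [207, 205, 205, 203, 202, 203, 202, 199, 94, 72, 80, 80, 71, 62, 104, 197, 196, 197, 198, 192, 191, 190, 130] [155, 154, 155, 157, 160, 157, 159, 160, 98, 25, 22, 13, 29, 33, 115, 157, 160, 158, 162, 159, 159, 158, 143]
```

```bash
python3 drive.py '[[[-0.006,-0.0043,0.04,0,0.06],[-0.006,-0.0043,0.08,0,0.06],[-0.006,-0.0043,0.12,0,0.06],[-0.006,-0.0043,0.1338,0,0.06],[-0.006,-0.0043,0.1338,0,0.06],[-0.006,-0.0043,0.1338,0,0],[-0.006,-0.0043,0.1338,0,0],[-0.006,-0.0043,0.1338,0,0],[-0.006,-0.0043,0.1338,0,0],[-0.006,-0.0043,0.1338,0,0],[-0.006,-0.0043,0.1338,0,0]]]' 40
```

```text
time: 44.2
tool_pos: [0.475, -0.0788, 0.1013]
tool_rot: [0.048, 3.14, 0.003]
force: [1.8, 5.5, 0.2]
opening: 0.0169
grip_force: 39.4
```

```bash
python3 drive.py '[[[0,-0.0054,0.02,0,0],[0,0,0.04,0,0],[0,0.0146,0.0546,0,0],[0,0.0346,0.06,0,0],[0,0.0546,0.0546,0,0],[0,0.0692,0.04,0,0],[0,0.0692,0.04,0,0]]]'; python3 drive.py '[[[0,0.003,-0.0096,0,0],[0,0.003,-0.0096,0,0]]]';python3 drive.py '[[[0,0.0024,-0.0104,0,0],[0,0.0024,-0.0104,0,0]]]';python3 drive.py '[[[0,-0.0014,-0.0104,0,0],[0,-0.0014,-0.0104,0,0]]]'
```

```text
time: 44.9
tool_pos: [0.4771, -0.0092, 0.0619]
tool_rot: [0.046, 3.14, 0.001]
force: [0.7, 3.4, 1.0]
opening: 0.0169
grip_force: 41.6
time: 45.1
tool_pos: [0.4772, -0.0058, 0.071]
tool_rot: [0.047, 3.14, 0.005]
force: [1.8, 9.6, 0.4]
opening: 0.0167
grip_force: 41.7
time: 45.3
tool_pos: [0.4772, -0.0043, 0.0815]
tool_rot: [0.049, 3.14, 0.004]
force: [0.1, 6.7, 1.9]
opening: 0.0168
grip_force: 41.9
time: 45.5
tool_pos: [0.4772, -0.0058, 0.092]
tool_rot: [0.049, 3.14, 0.004]
force: [0.1, 5.4, 3.6]
opening: 0.0168
grip_force: 42.0
```

```bash
python3 drive.py '[[[0,-0.004,-0.0096,0,0],[0,-0.004,-0.0096,0,0]]]';python3 drive.py '[[[0,-0.0063,-0.0083,0,0],[0,-0.0063,-0.0083,0,0]]]'; python3 drive.py '[[[0,-0.0083,-0.0063,0,0],[0,-0.0083,-0.0063,0,0]]]'
python3 - <<'E'
from h import *
T,im=snap('top');S,si=snap('side');np.save('s_close.npy',si)
g=cv2.cvtColor(si,cv2.COLOR_RGB2GRAY);print(g[280:292,366:396])
E
```

```text
time: 45.7
tool_pos: [0.4771, -0.0101, 0.1017]
tool_rot: [0.05, 3.14, 0.005]
force: [-0.5, 6.8, 4.7]
opening: 0.0169
grip_force: 42.1
time: 45.9
tool_pos: [0.4769, -0.0167, 0.1099]
tool_rot: [0.05, 3.14, 0.004]
force: [-0.8, 5.5, 6.1]
opening: 0.0167
grip_force: 42.1
time: 46.1
tool_pos: [0.4766, -0.0252, 0.1161]
tool_rot: [0.05, 3.14, 0.004]
force: [-0.1, 5.1, 7.3]
opening: 0.0166
grip_force: 42.1
[[126  67 101 104 105 104 106 106 104 104 106 124 195 229 221 161  99  83
  111 190 231 196 146 113 102 102 101 102 102 105]
 [133  72  99 104 105 106 106 106 104 102 102 122 190 222 204 132  79  69
   76 143 228 214 151 111 103 100 102 102 100 104]
 [141  76  91 100 106 103 104 105 104 105 105 121 176 221 230 170  98  76
   95 154 228 216 145 123 111 102 103 104 102 102]
 [143  76  78  99 103 104 102 103 105 103 105 115 170 216 237 216 171 142
  176 208 233 201 128 124 113 102 100 100 102 104]
 [148  79  64  97 105 105 104 106 106 102 104 110 148 202 233 236 233 233
  235 236 230 169  93 123 111 107 104 103 103 102]
 [149  79  58  96 104 102 105 104 105 104 104 107 148 201 188 201 224 238
  239 217 181 115  60  90 104 102 101 101 102 103]
 [141  83  58  98 106 102 103 105 102 100 106 103 136 205 168 161 197 214
  226 217 196 137  74  99 105 102 102  98 102 101]
 [122  77  58  99 106 102 104 104 103 104 104 104 134 203 181 207 230 234
  236 234 233 197 125 119 115 101 101 103 103 104]
 [116  75  62 104 107 102 103 101 107 105 105 103 121 185 215 235 236 210
  182 185 229 232 172 112 108 102 101 102 101 102]
 [116  78  58  95 104 104 106 103 105 104 104 103 113 169 221 238 201 141
  104 111 175 226 187 115 123 112 105 104 103 104]
 [112  79  57  83 101 105 105 104 103 105 103 105 115 173 223 237 175  95
   73  74 120 204 187 127 142 122 104 102 102 103]
 [109  89  60  74  99 104 106 101 103 105 105 105 110 156 216 235 172  91
   69  72 119 205 225 166 136 117 106 101 103 104]]
```

```bash
python3 drive.py '[[[0,-0.0063,-0.003,0,0]]]';python3 drive.py '[[[0,-0.0068,-0.0018,0,0]]]'; python3 drive.py '[[[0,0,0,0,0]]]'
```

```text
time: 46.3
tool_pos: [0.4764, -0.0298, 0.1185]
tool_rot: [0.047, 3.14, 0.005]
force: [3.5, 10.2, -2.6]
opening: 0.017
grip_force: 41.5
time: 46.4
tool_pos: [0.4762, -0.0368, 0.1205]
tool_rot: [0.047, 3.14, 0.005]
force: [3.1, 11.6, -0.6]
opening: 0.0167
grip_force: 41.6
time: 46.5
tool_pos: [0.4762, -0.038, 0.1206]
tool_rot: [0.05, 3.139, 0.004]
force: [1.6, 5.5, 3.4]
opening: 0.0172
grip_force: 41.8
```

```bash
python3 drive.py '[[[0,0,0,0,0.017],[0,0,0,0,0.019],[0,0,0,0,0.022],[0,0,0,0,0.03],[0,0,0,0,0.04],[0,0,0,0,0.06],[0,0,-0.05,0,0.06],[0,0,-0.1,0,0.06],[0,0,-0.14,0,0.06],[0,0,-0.14,0,0.06]]]'
python3 - <<'E'
from h import *
import pickle
t,R,s=tool();print(t)
p,im=snap('wrist','wcr3')
hs=cv2.cvtColor(im,cv2.COLOR_RGB2HSV)
print('pred',proj(p,(.47,-.038,.127)))
for v in(230,250):
    u=[k for k in range(270,380) if hs[v,k,2]<100 and hs[v,k,1]<60];print(v,u[0] if u else None,u[-1] if u else None,len(u), onz(p,(np.mean(u),v),.127) if u else '')
E
```

```text
time: 47.5
tool_pos: [0.4778, -0.0385, 0.265]
tool_rot: [0.049, 3.135, 0.006]
force: [0.1, 0.5, -0.7]
opening: 0.0603
grip_force: 0.0
[ 0.47778092 -0.03845915  0.26497266]
pred [317.7421818  222.80276705]
230 333 354 22 [ 0.4758936  -0.01962986  0.127     ]
250 333 353 21 [ 0.49090495 -0.02017984  0.127     ]
```

```bash
python3 drive.py '[[[0.02,0,-0.05,0,0.085],[0.02,0,-0.1,0,0.085],[0.02,0,-0.1,0,0.085],[0.02,0,-0.1,0,0.085],[0.02,0,-0.1,0,0.085],[0.02,0,-0.1,0,0.085]]]'
python3 - <<'E'
from h import *
S,si=snap('side');g=cv2.cvtColor(si,cv2.COLOR_RGB2GRAY)
exec(open('sc.py').read().split("S,im=")[0])
sub=g[225:300,374:394]; m=(sub<125).astype(np.uint8)
# bores: dark blobs enclosed by bright ring
for y in(-.082,-.056,-.03,-.004):
    u,v=proj(S,O+B@np.array([-.013,y,.014])).astype(int); w=g[v-4:v+4,u-4:u+4]; j=np.unravel_index(w.argmin(),w.shape);print(y,(u-4+j[1],v-4+j[0]),w.min(),g[v-6:v+6,u-6:u+6].max())
for r in(255,262,264,272,281,290): print(r,g[r,370:394])
T,ti=snap('top')
for c,q in blobs(ti,(5,120,80),(20,255,255),30,(130,230,180,290))[0]: print(q,c,onz(T,c,.042))
for c,q in blobs(ti,(0,0,150),(180,70,255),15,(260,160,390,215))[0]: print('white top',q)
E
```

```text
time: 48.15
tool_pos: [0.4549, -0.0379, 0.3585]
tool_rot: [-0.05, -3.139, 0.002]
force: [0.1, 1.0, -0.2]
opening: 0.085
grip_force: 0.0
[ 0.455  -0.0379  0.3588] [ 0.03 -0.01  0.03] [-0.3  0.3 -0.1] 0.0
-0.082 (np.int64(384), np.int64(290)) 68 235
-0.056 (np.int64(383), np.int64(281)) 68 235
-0.03 (np.int64(382), np.int64(272)) 64 233
-0.004 (np.int64(381), np.int64(263)) 62 234
255 [ 97  99 100 105 143 188 199 200 202 202 202 197 147  80  66 118 107 100
  98 100  98  98  95  99]
262 [100  98  97 102 104 145 209 231 182 108  74  78 134 224 227 159 125 106
 102  96  98  98  99  97]
264 [ 98  98  98 100 101 132 206 232 195 125  83  88 135 223 232 163 120 106
  97  98  97  96  97  98]
272 [100 101  99 102  99  99 128 198 229 188 112  71  64  90 177 225 168 113
 100  98  99  97  97  98]
281 [101  98 103  99 102 100 101 121 193 218 198 130  76  68  73 138 223 209
 148 109 101  99  99  99]
290 [ 98  99 101 102  98 101  99 100 106 155 213 216 155  84  68  72 117 199
 182 120 137 120 100  98]
[139 248  27  10 197] [151.9 252.7] [0.48573433 0.40574057 0.042     ]
white top [304 160   9   4  22]
white top [314 160   9   7  29]
white top [279 163  18   9 124]
white top [324 164   6   4  19]
white top [277 176  18  21 310]
white top [276 200  23  15 298]
```

```bash
python3 -c "
from cell import bot
print(bot.close_job())"
```

```text
the job is handed in; nothing more can be done
None
```

I handed the job in at about 48 s simulated; no verdict came back. Only four spacers were present: the side camera shows all four in the groove with the jaw against them, and the tray is back in its bay. I infer the grip from the 11–12 N felt at the crank handle, since neither grip force nor jaw gap (about 25 mm by crank angle) was measured directly.

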